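# Take the filter panel out of its sloping unit into the rinse tray

### The arm

A 6-joint arm with a two-finger parallel gripper is mounted at the origin on a cart in front of the work surface, level with it; the furniture and walls round the work are solid. World frame = base frame: x ahead of the robot, y to its left, z up, the work surface at z = 0. Lengths are in mm, angles in rad, forces in N, time in s.
With the tool pointing down it reaches from about 275 to 1000 mm from the base axis. Payload 8.4 kg.
Tool frame: the origin (TCP) lies between the finger pads; the fingertips stand r.nose_length ahead of it and the grasp point (between the pads) lies 8 mm behind it (r.nose_length is the distance from the TCP to the fingertips, in mm); y points along the fingers, x is the direction in which the jaws open and shut, and the axes are right-handed (so a half turn about y gives the same grasp; the last joint's range is limited). The gripper opens to 85 mm and grips with 20 to 120 N. Pads are 22 mm wide; open, the fingers measure 114 mm over their backs; the gripper's body (76 mm by 85 mm) begins 54 mm behind the grasp point. The pads swing forward as they close: fully open they stand 13 mm farther back than shut.
Start: joints at [1.295, 0.353, 1.633, -0, 1.155, -0.002], TCP at [168.993, 601.722, 242.281] pointing down, gripper open.
Joint ranges: [-2.63, 2.63], [-0.92, 2.1], [0.06, 2.66], [-1.3, 4.44], [0, 2.69], [-3.02, 3.02]. Speed limits (rad/s): [2.22, 2.22, 2.79, 3.14, 3.14, 3.14].

### API

Orientations are given as [roll, pitch, yaw] about the fixed x, y, z axes, in that order (R = Rz(yaw) Ry(pitch) Rx(roll)).
In Python, from rig import r, cams, order gives the robot as it stands. The module is installed in compiled form; this text tells all that it offers.
- The arm moves only by the shell command python3 -m crank 'ROWS' [FORCE]. ROWS is JSON, a list of rows, each a list of 7 numbers: the turn, a rotation vector about the tool's x, y, z in degrees, then the shift along the tool's x, y, z in cm, then the opening, from -1 (shut) to 1 (fully open). A call has exactly 10 rows; each row shifts and turns the pose as measured when the row begins, along the tool's axes as they then stand; what a row does not reach is not made up. A row lasts 1/12 s, in which the tool goes at most 41.7 mm and 7.16 degrees, less where a joint would pass 70% of its speed; a pose out of reach is approached as far as the arm can. A call with a gripper value outside its range is refused whole. The fingers move at their own pace and stop on an object; FORCE is the grip in N (left out, the last holds). Time passes only in rows, so rows that do not move let the fingers close, or fill a call up. It gives the time, the measured TCP pose, the force and the opening at its end, in the units of the state.
- r.sense(): the state, without advancing time (a new reading comes with each control period).
- cams.grab_frame(name): name is "scene" or "top" or "wrist"; returns the picture (480x640x3 uint8, blue, green, red); there is no depth.
- cams.camera_info(name): a dict with "intrinsics" (3x3 intrinsics, pixels), "view" (4x4, takes a point from world to camera coordinates); the wrist camera has in their place "hand_eye" (4x4, takes a point from camera to tool coordinates, whose origin is the TCP and whose axes are the tool frame's). Camera axes: x right, y up, looking along -z (the intrinsics and any distortion apply to the point x, -y, -z); pixel columns grow to the right and rows downward; lengths in mm; the calibration is good to about 2 mm. A picture is of the moment at which its call begins: read the wrist's pose just before it. camera_info takes no time and is no camera call.
- order.sign_off(): hands the job in, once; it reports no verdict.
The state is a dict: "clock": time; "qpos": joint angles; "qvel": joint speeds; "joint_efforts": joint torques, N m; "eef_pos": TCP position; "tcp_rot": TCP orientation; "contact_force": force on the tool from outside, world axes, zero at the start; "wrist_torque": the same for the moment, N m; "opening": opening from 0.0 (shut) to 1.0 (fully open).
Only numpy, scipy, OpenCV 4.12 (cv2) and the standard library are available. Lean on these libraries where they do the work, as an engineer would, in place of code of your own. Each camera call takes 0.05 s, during which the arm holds its last target.

### The job

Turn the swing tab on the sloping filter unit aside, slide the filter panel up the slope out from under the lip at its lower edge, lift it out and lay it flat on the floor of the rinse tray, grip bar up. The tray must be empty for it, so take out the bottle that stands in it beforehand and stand that upright on the bench top. Set both down without dropping them, and leave the glass bottle, wash bottle and beaker undisturbed.

Things in the scene. Friction and masses are not known exactly. Their poses are not given: they have to be found in the camera images.
- unit: Filter unit: white wedge housing 176 wide (y), 190 deep (x), immovable. Origin: on the bench under its middle, z up. At yaw 0 its low front (48 high) faces -x; its flat face rises towards its +x at 26 degrees to 135 at the back: in its axes up-slope u = (0.899, 0, 0.438), out of the face n = (-0.438, 0, 0.899). It stands on the robot's left or right, the tray on the other side.
- seat (a point): Centre of the seat floor under the home panel, (-23, 0, 83) mm in the unit's axes (point axes as the unit's). Round it a grey frame: side rails 10 high; bottom rail with a lip overhanging the panel's lower edge by 6 (lip underside 12.5, top 16.5 above the seat floor, its edge 44 down-slope of here); top rail 8 high, its near edge 66 up-slope of here.
- tab_pivot (a point): Point on the swing tab's pivot axis (along n), on the tab plate's upper side: 86 up-slope of the seat and 19 out of the face. The tab's thumb fin stands here: 9 thick, 40 long (along the tab, centred on the pivot), 25 tall above the plate. Grip and turn it about the axis, or push it. Steel; stays where left (friction about 0.05 N m).
- tab (a joint): Swing tab angle, rad, stops at -1.6 and 1.6, positive anticlockwise looking at the face. At 0 the tab (18 wide, 6 thick, 52 from pivot to round tip) points straight down-slope, overlapping the panel's upper edge by 16, 5 above it. Starts within 0.4 of 0. Either way will do; beyond 1.3 the panel can slide up 10 and be lifted past it.
- tab_tip (a point): Round tip of the swing tab, upper side, 52 mm from the pivot.
- panel: Filter panel: white plate 100 (its x, up-slope when home) by 120 (y) by 8 thick; on its middle a straight grip bar 12 thick (x), 72 long (y), its top 40 above the underside. Origin: centre of the underside, z out of the face. 0.1 to 0.25 kg. Home: on the seat floor, under the lip. Raise it 2 off the seat, slide it up-slope 10 (7 to 16), then lift along n.
- tray: Rinse tray: loose grey open box, 135 (x) by 162 (y) outside, 24 high, walls and floor 5 thick (inside 125 by 152), 0.6 kg. Origin: centre of its underside. The panel fits flat only with its 120 side along the tray's long side, with 12 mm (x) and 16 mm (y) to spare on each side.
- bottle: Small round reagent bottle with white cap, standing in the tray: 40 across up to 55 high, shoulder above, cap 27 across from 64 to the top at 82. Origin: centre of its underside, z up.
- glass_bottle: Bystander: clear glass bottle, 60 across, 150 tall, upright; midway between unit and tray, near the robot or at the back. Origin: centre of its underside.
- wash: Bystander: plastic wash bottle with bent spout, 64 by 95, 208 tall, upright, at the other of those two places. Origin: centre of its underside's outline.
- cup: Bystander: beaker, 52 across, 68 tall, front right. Origin: centre of its underside. Fixed clutter (m): trays of bottles to 0.1 tall at y over 0.38, x 0.54 to 0.72; pipette at x 0.37 to 0.43, y 0.26 to 0.52; pen (0.33, 0.22); timer (0.74, -0.34); tape roll (0.66, -0.41); these four under 0.03 tall.

How it is judged:
By the outcome, as a careful person would: the job done as asked, in the order asked, and still so for the second after the job is handed in, with the robot touching nothing.
It also fails if it takes over 61 s, if anything falls off the work surface, if the arm or the gripper's body presses on something with over 40 N, if the wrist force passes 120 N, or if a joint passes its speed limit or range.

## Working session

There is one attempt and no reset: what is moved stays moved. The work goes in short steps, Python scripts to look and compute and a shell command to move; the robot and the scene stay as the last step left them, time stands still between calls to the robot, and variables do not carry over. Pictures are saved under pics/ and viewed, and the job is handed in when it is done.

```bash
mkdir -p pics; ls
python3 - <<'E'
from rig import r,cams,order
import cv2,numpy as np
np.set_printoptions(precision=4,suppress=True)
for n in ("scene","top","wrist"):
    s=r.sense()
    cv2.imwrite(f"pics/{n}0.png",cams.grab_frame(n))
    print(n,cams.camera_info(n))
print(r.sense(), r.nose_length)
E
```

```text
pics
scene {'intrinsics': array([[549.0881,   0.    , 326.1383],
       [  0.    , 549.0881, 243.1686],
       [  0.    ,   0.    ,   1.    ]]), 'view': array([[    0.8855,    -0.464 ,     0.0228,  -526.5706],
       [    0.2571,     0.5305,     0.8078,  -220.4707],
       [   -0.3869,    -0.7094,     0.5891, -1010.6324],
       [    0.    ,     0.    ,     0.    ,     1.    ]])}
top {'intrinsics': array([[581.2883,   0.    , 313.1094],
       [  0.    , 581.2883, 233.9558],
       [  0.    ,   0.    ,   1.    ]]), 'view': array([[   -0.0128,    -0.9999,    -0.0064,   -15.0936],
       [    0.9947,    -0.0134,     0.1021,  -587.969 ],
       [   -0.1022,    -0.005 ,     0.9948, -1249.011 ],
       [    0.    ,     0.    ,     0.    ,     1.    ]])}
wrist {'intrinsics': array([[331.1472,   0.    , 320.0158],
       [  0.    , 331.1472, 233.5534],
       [  0.    ,   0.    ,   1.    ]]), 'hand_eye': array([[   1.    ,   -0.0003,    0.0007,    1.0509],
       [   0.0007,    0.325 ,   -0.9457, -132.8878],
       [   0.0001,    0.9457,    0.325 ,   84.5339],
       [   0.    ,    0.    ,    0.    ,    1.    ]])}
{'clock': 0.15, 'qpos': array([ 1.2946,  0.3535,  1.6339,  0.    ,  1.1552, -0.0024]), 'qvel': array([ 0.0012, -0.0018, -0.0031, -0.0013, -0.0009, -0.0011]), 'joint_efforts': array([  0.0011, -60.5637, -34.2337,   0.0001,   0.0062,   0.0001]), 'eef_pos': array([168.9108, 601.38  , 241.7169]), 'tcp_rot': array([-1.5708,  0.0011,  1.297 ]), 'contact_force': array([-0.7212, -0.5266,  0.3403]), 'wrist_torque': array([-0.0064,  0.0162, -0.0025]), 'opening': 1.0000591531909333} 11.0
```

View pics/scene0.png

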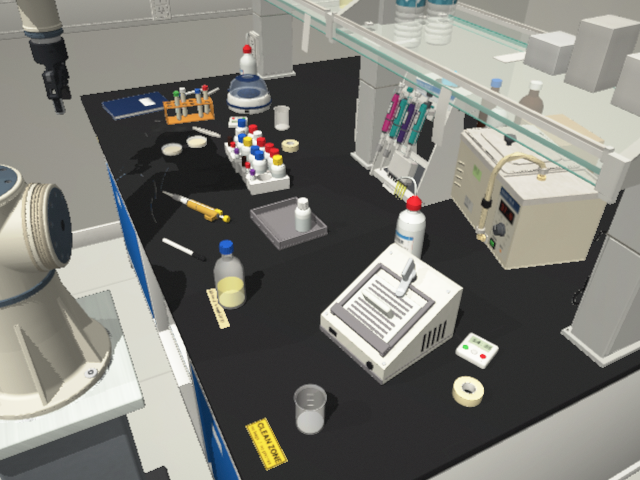

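View pics/top0.png

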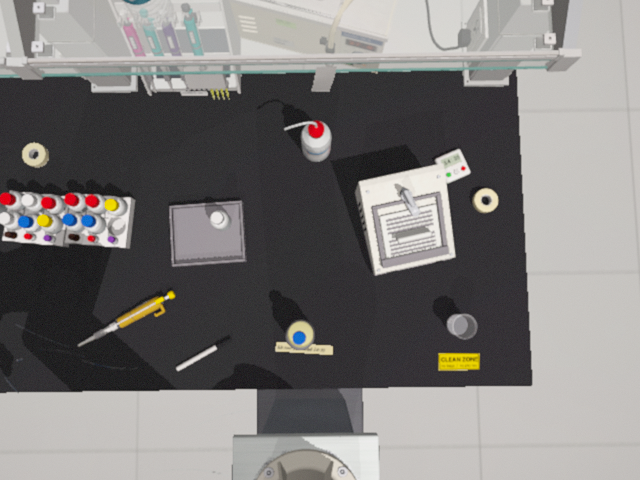

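View pics/wrist0.png

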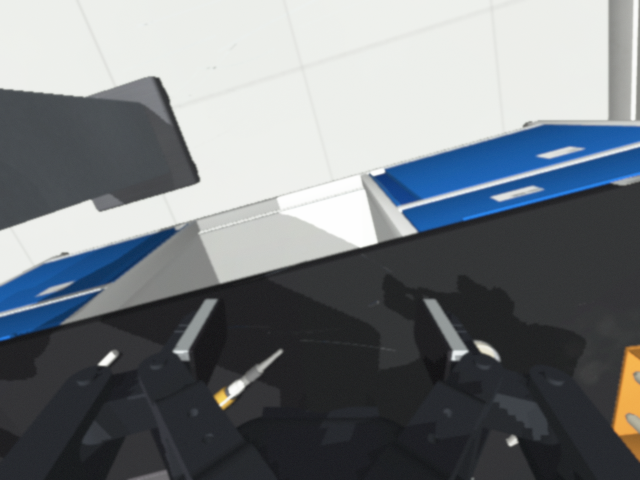

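Run:
```python
import cv2
s=cv2.imread("pics/scene0.png");t=cv2.imread("pics/top0.png")
def c(im,x0,y0,x1,y1,k,n):
    cv2.imwrite(f"pics/{n}.png",cv2.resize(im[y0:y1,x0:x1],None,fx=k,fy=k,interpolation=cv2.INTER_CUBIC))
c(s,310,240,470,380,5,"c_su"); c(s,240,185,340,255,8,"c_st")
c(t,345,155,465,280,5-.2,"c_tu"); c(t,160,190,260,275,7,"c_tt")
```

```text
(no output)
```

View pics/c_su.png

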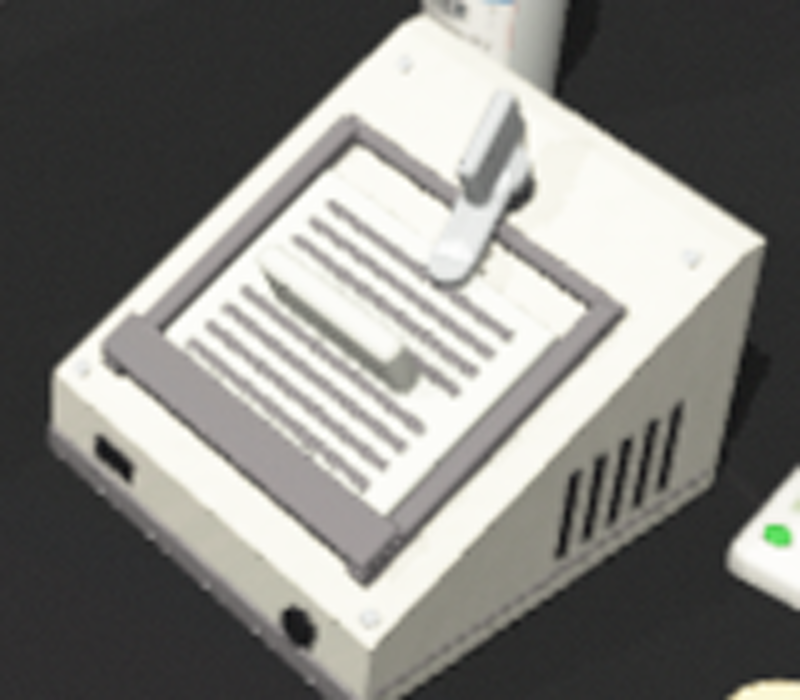

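View pics/c_st.png

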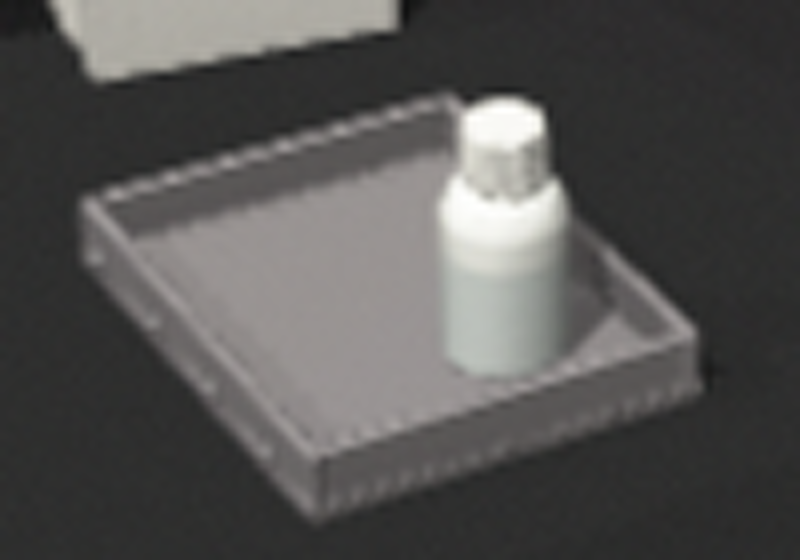

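View pics/c_tu.png

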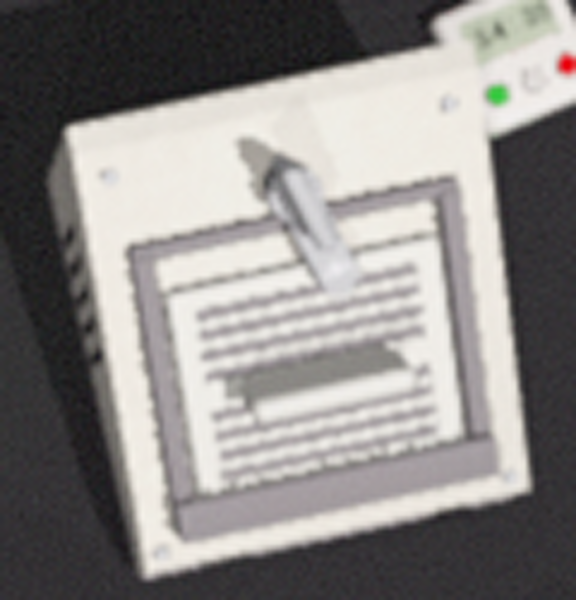

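View pics/c_tt.png

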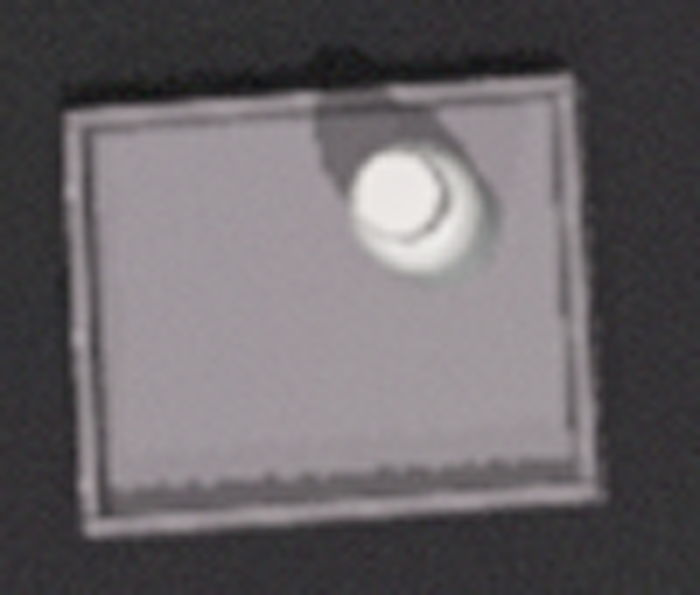

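```bash
cat > h.py <<'E'
from rig import r,cams,order
import cv2,numpy as np
from scipy.spatial.transform import Rotation as Ro
from scipy.optimize import least_squares
np.set_printoptions(precision=3,suppress=True)
def P(n,tcp=None):
    ci=cams.camera_info(n); K=ci['intrinsics']
    if n=='wrist':
        p,e=tcp; T=np.eye(4);T[:3,:3]=Ro.from_euler('xyz',e).as_matrix();T[:3,3]=p
        V=np.linalg.inv(T@ci['hand_eye'])
    else: V=ci['view']
    return K@np.diag([1,-1,-1])@V[:3]
def proj(M,X):
    h=M@np.append(X,1); return h[:2]/h[2]
def tri(obs):
    A=[]
    for M,(u,v) in obs: A+= [u*M[2]-M[0],v*M[2]-M[1]]
    A=np.array(A); A/=np.linalg.norm(A[:,:3],axis=1)[:,None]
    X=np.linalg.lstsq(A[:,:3],-A[:,3],rcond=None)[0]
    return X,[np.round(proj(M,X)-np.array(uv),1) for M,uv in obs]
def onz(M,uv,z):
    A=np.array([uv[0]*M[2]-M[0],uv[1]*M[2]-M[1]])
    xy=np.linalg.solve(A[:,:2],-(A[:,2]*z+A[:,3])); return np.append(xy,z)
def px(c,o,k): return ((np.array(c)+.5)/k-.5)+np.array(o)
u=np.array([.899,0,.438]);n=np.array([-.438,0,.899]);seat=np.array([-23,0,83.])
def U(pose,X): return np.array([pose[0],pose[1],0])+Ro.from_euler('z',pose[2]).apply(X)
def go(pos,R,c=None):
    """remaining move in current tool axes: rotvec deg, shift cm"""
    s=r.sense(); R0=Ro.from_euler('xyz',s['tcp_rot'])
    d=R0.inv().apply(np.array(pos)-s['eef_pos'])/10
    w=np.degrees((R0.inv()*R).as_rotvec())
    print('turn',w.round(2),'shift cm',d.round(3),'at',s['eef_pos'].round(1),'t',round(s['clock'],2),'F',s['contact_force'].round(1),'op',round(s['opening'],3),'q',s['qpos'].round(2))
E
python3 - <<'E'
from h import *
MS=P('scene');MT=P('top')
tu=lambda c:px(c,(345,155),4.8); su=lambda c:px(c,(310,240),5); tt=lambda c:px(c,(160,190),7); st=lambda c:px(c,(240,185),8)
for nm,a,b in [('FL',(145,578),(55,378)),('FR',(530,490),(372,640)),
  ('barL',(252,410),(268,262)),('barR',(412,380),(400,372)),('tip',(342,288),(445,282)),('finlow',(318,255),(466,165)),('fintop',(275,172),(508,95))]:
    print(nm,*tri([(MT,tu(a)),(MS,su(b))]))
for nm,a,b in [('T1',(65,113),(85,203)),('T2',(572,75),(450,95)),('T3',(605,497),(697,335)),('T4',(88,533),(320,460)),('cap',(399,195),(505,115))]:
    pa,pb=(tt(a),st(b))
    print(nm,*tri([(MT,pa),(MS,pb)]), onz(MT,pa,24),onz(MS,pb,24))
E
```

```text
FL [ 497.305 -155.9     43.567] [array([ 0.4, -0.9]), array([-1.1,  0.1])]
FR [ 533.399 -328.338   50.9  ] [array([ 0.3, -0.5]), array([-0.7,  0.1])]
barL [ 565.749 -196.597  108.842] [array([ 0.2, -0.5]), array([-0.6,  0.1])]
barR [ 578.554 -266.421  106.509] [array([ 0.4, -0.8]), array([-1. ,  0.1])]
tip [ 617.915 -236.649  110.313] [array([ 0.3, -0.5]), array([-0.7,  0.1])]
finlow [ 628.99  -221.541  150.641] [array([ 1. , -1.8]), array([-2.2,  0.3])]
fintop [ 661.436 -202.618  159.182] [array([ 0.6, -1.1]), array([-1.4,  0.2])]
T1 [601.569 321.999  -7.367] [array([-7.6, 25.9]), array([22.6, -3.6])] [655.839 297.404  24.   ] [524.347 284.773  24.   ]
T2 [618.477 134.04  127.217] [array([-5.5, 14.8]), array([13.8, -1.9])] [665.824 136.1    24.   ] [657.363 294.624  24.   ]
T3 [577.9    91.8    78.609] [array([ 12.9, -23.6]), array([-24.9,  -0.9])] [531.417 125.737  24.   ] [665.694 133.86   24.   ]
T4 [565.151 301.734 -99.377] [array([  7.4, -15.2]), array([-15. ,  -0.6])] [522.231 288.483  24.   ] [535.462 124.407  24.   ]
cap [620.641 179.099  89.759] [array([ 0.3, -0.6]), array([-0.6,  0. ])] [628.101 191.004  24.   ] [668.352 275.335  24.   ]
```

```bash
cat >> h.py <<'E'
from scipy.linalg import logm,expm
def rows(pos,R,N,g):
    s=r.sense(); T0=np.eye(4);T0[:3,:3]=Ro.from_euler('xyz',s['tcp_rot']).as_matrix();T0[:3,3]=s['eef_pos']
    T1=np.eye(4);T1[:3,:3]=R.as_matrix();T1[:3,3]=pos
    D=np.linalg.inv(T0)@T1
    S=expm(np.real(logm(D))/N)
    w=np.degrees(Ro.from_matrix(S[:3,:3]).as_rotvec());d=S[:3,3]/10
    print(N,'x row:',w.round(2),d.round(3),g,'| len cm',np.linalg.norm(d).round(2),'rot',np.linalg.norm(w).round(2))
    T=T0.copy();path=[]
    for i in range(N): T=T@S; path.append(T[:3,3].round(0))
    print('path',[p.tolist() for p in path[::max(1,N//4)]])
    go(pos,R)
def down(yaw): return Ro.from_euler('xyz',[-np.pi/2,0,yaw])
def slope(yaw,spin):
    "tool along -n, x_tool=u at spin 0, spin ccw about n"
    Ru=Ro.from_euler('z',yaw)
    R=Ro.from_matrix(np.column_stack([u,-n,np.cross(n,u)]))
    return Ru*Ro.from_rotvec(spin*n)*R
E
python3 - <<'E'
from h import *
MS=P('scene');MT=P('top')
tu=lambda c:px(c,(345,155),4.8); su=lambda c:px(c,(310,240),5)
obs=[(np.array([-95,88,48]),(145,578),(55,378)),(np.array([-95,-88,48]),(530,490),(372,640)),
 (seat+40*n+36*np.array([0,1,0])-6*u,(252,415),None),]
def f(p):
    e=[]
    for X,a,b in obs[:2]:
        e+=list(proj(MT,U(p,X))-tu(a)); e+=list(proj(MS,U(p,X))-su(b))
    c=U(p,seat+40*n)
    e+=list(proj(MT,c)-tu((332,396))); e+=list(proj(MS,c)-su((335,315)))
    return e
s=least_squares(f,[600,-230,.2]);print(s.x,s.fun)
pv=U(s.x,seat+86*u+19*n);print('pivot',pv,'px',(proj(MT,pv)-[345,155])*4.8,(proj(MS,pv)-[310,240])*5)
for a in (.2,.3,.4,.5):
    t=U(s.x,seat+86*u+19*n-52*(u*np.cos(a)+np.array([0,1,0])*np.sin(a)));print(a,t,(proj(MT,t)-[345,155])*4.8,(proj(MS,t)-[310,240])*5)
rows([620,179,200],down(.2),20,1)
E
```

```text
[ 608.795 -223.866    0.208] [ 1.308 -1.13  -0.529 -1.153  0.539 -0.751 -0.14   1.589  1.674  0.075
 -1.995 -3.627]
pivot [ 653.791 -214.347  137.749] px [297.015 191.155] [493.642 161.817]
0.2 [ 611.106 -233.937  115.427] [337.66  297.749] [421.502 271.07 ]
0.3 [ 613.279 -238.625  115.99 ] [348.679 292.396] [433.628 275.784]
0.4 [ 615.857 -243.07   116.771] [359.197 286.042] [446.433 279.359]
0.5 [ 618.814 -247.229  117.761] [369.114 278.746] [459.785 281.748]
20 x row: [ 0.    3.14 -0.  ] [ 0.138  0.209 -3.247] 1 | len cm 3.26 rot 3.14
path [[201.0, 594.0, 240.0], [350.0, 531.0, 229.0], [477.0, 431.0, 219.0], [572.0, 300.0, 208.0]]
turn [ 0.03 62.85 -0.06] shift cm [-28.463   4.202 -54.85 ] at [168.9 601.4 241.7] t 0.15 F [-0.7 -0.5  0.3] op 1.0 q [ 1.29  0.35  1.63  0.    1.16 -0.  ]
```

```bash
R='[0,3.15,0,0.14,0.21,-3.25,1]'; python3 -m crank '[[0,3.15,0,0.14,0.21,-3.25,1],[0,3.15,0,0.14,0.21,-3.25,1],[0,3.15,0,0.14,0.21,-3.25,1],[0,3.15,0,0.14,0.21,-3.25,1],[0,3.15,0,0.14,0.21,-3.25,1],[0,3.15,0,0.14,0.21,-3.25,1],[0,3.15,0,0.14,0.21,-3.25,1],[0,3.15,0,0.14,0.21,-3.25,1],[0,3.15,0,0.14,0.21,-3.25,1],[0,3.15,0,0.14,0.21,-3.25,1]]'
python3 - <<'E'
from h import *
rows([620,179,200],down(.2),10,1)
E
```

```text
clock: 0.98
eef_pos: [459.0, 449.3, 216.9]
tcp_rot: [-1.569, 0.004, 0.733]
contact_force: [0.9, 1.0, 0.4]
opening: 1.0
10 x row: [-0.    3.05 -0.02] [ 0.141  0.167 -3.18 ] 1 | len cm 3.19 rot 3.05
path [[481.0, 427.0, 215.0], [522.0, 378.0, 212.0], [558.0, 325.0, 208.0], [587.0, 269.0, 205.0], [611.0, 209.0, 202.0]]
turn [-0.02 30.54 -0.22] shift cm [ -6.113   1.674 -30.861] at [459.  449.3 216.9] t 0.98 F [0.9 1.  0.4] op 1.0 q [0.77 0.4  1.62 0.   1.12 0.04]
```

```bash
python3 -m crank '[[0,3.05,0,0.14,0.17,-3.2,1],[0,3.05,0,0.14,0.17,-3.2,1],[0,3.05,0,0.14,0.17,-3.2,1],[0,3.05,0,0.14,0.17,-3.2,1],[0,3.05,0,0.14,0.17,-3.2,1],[0,3.05,0,0.14,0.17,-3.2,1],[0,3.05,0,0.14,0.17,-3.2,1],[0,3.05,0,0.14,0.17,-3.2,1],[0,3.05,0,0.14,0.17,-3.2,1],[0,3.05,0,0.14,0.17,-3.2,1]]'
python3 - <<'E'
from h import *
s=r.sense();print(s['eef_pos'].tolist(),s['tcp_rot'].tolist())
cv2.imwrite('pics/w1.png',cams.grab_frame('wrist'))
E
```

```text
clock: 1.82
eef_pos: [626.0, 161.5, 195.6]
tcp_rot: [-1.572, 0.006, 0.173]
contact_force: [1.1, 0.9, -0.4]
opening: 1.002
[625.9612703553, 161.4839916991315, 195.6298698287266] [-1.5722962250316845, 0.005987297886107523, 0.17285654774767067]
```

View pics/w1.png

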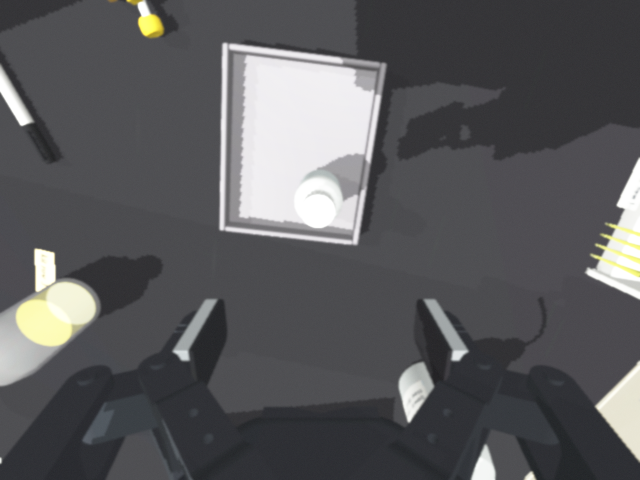

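Run:
```python
import cv2
w=cv2.imread("pics/w1.png")
cv2.imwrite("pics/w1c.png",cv2.resize(w[30:260,205:400],None,fx=2.6,fy=2.6,interpolation=cv2.INTER_CUBIC))
```

```text
(no output)
```

View pics/w1c.png

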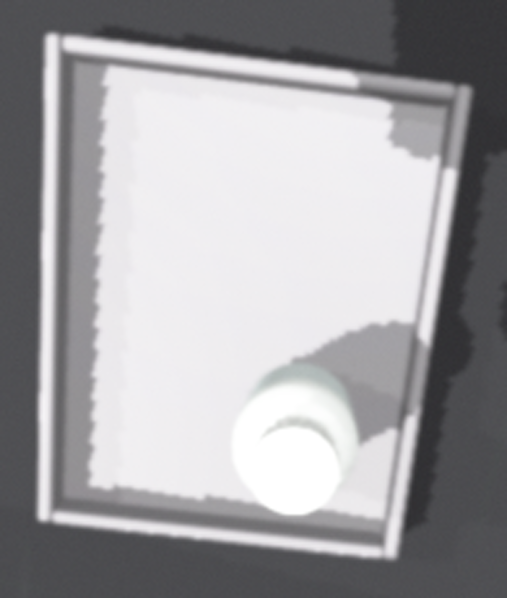

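Run:
```python
from h import *
MS=P('scene');MT=P('top');MW=P('wrist',([625.961,161.484,195.630],[-1.5723,.005987,.172857]))
wc=lambda c:px(c,(205,30),2.6);tt=lambda c:px(c,(160,190),7); st=lambda c:px(c,(240,185),8)
print('cap',*tri([(MT,tt((399,195))),(MS,st((505,117))),(MW,wc((293,470)))]))
print('capTW',*tri([(MT,tt((399,195))),(MW,wc((293,470)))]))
C=[]
for nm,a,b,c in [('T1',(65,113),(450,95),(471,88)),('T2',(572,75),(697,335),(395,557)),('T3',(605,497),(320,460),(40,520)),('T4',(88,533),(85,203),(47,35))]:
    X,e=tri([(MT,tt(a)),(MS,st(b)),(MW,wc(c))]);C.append((tt(a),st(b),wc(c)))
    print(nm,X,e,onz(MW,wc(c),24))
L=np.array([[67.5,81],[67.5,-81],[-67.5,-81],[-67.5,81]])
def f(p):
    e=[]
    for l,o in zip(L,C):
        X=U(p,[l[0],l[1],24])
        for M,q in zip((MT,MS,MW),o): e+=list(proj(M,X)-q)
    return e
s=least_squares(f,[595,210,.06],loss='soft_l1');print('tray',s.x,np.array(s.fun).round(1))
```

```text
cap [620.544 180.187  88.01 ] [array([-0.1, -0.5]), array([-0.8,  0.2]), array([1. , 1.3])]
capTW [619.771 180.409  85.607] [array([-0.,  0.]), array([0.1, 0. ])]
T1 [656.893 297.256  22.569] [array([ 0.2, -0.4]), array([-0.6,  0. ]), array([0.7, 0.3])] [656.062 297.148  24.   ]
T2 [666.248 136.259  22.157] [array([ 0. , -0.1]), array([-0.3,  0.1]), array([0.5, 0.3])] [665.39  137.112  24.   ]
T3 [532.981 126.449  22.798] [array([-0.3, -0.7]), array([-1.3,  0.2]), array([1.3, 1.7])] [531.901 128.475  24.   ]
T4 [523.103 288.459  22.781] [array([ 0.2, -0.4]), array([-1. , -0.2]), array([1.6, 1.3])] [522.133 288.985  24.   ]
tray [594.091 212.322   0.061] [ 0.1 -0.3 -0.7 -0.4  0.6 -0.1  0.2 -0.3 -0.1 -0.4  0.7  1.6 -0.7 -0.1
 -2.  -0.2 -0.3  1.  -0.3  0.2 -1.6 -0.6 -0.4 -0.2]
```

Run:
```python
from h import *
rows([620,180,110],down(.17),3,1)
```

```text
3 x row: [ 0.09 -0.06 -0.12] [-0.086  2.839  0.837] 1 | len cm 2.96 rot 0.16
path [[625.0, 164.0, 167.0], [622.0, 172.0, 138.0], [620.0, 180.0, 110.0]]
turn [ 0.26 -0.17 -0.36] shift cm [-0.242  8.513  2.523] at [627.  156.  195.2] t 1.87 F [ 1.3 -3.8 -0.2] op 1.002 q [ 0.24  0.43  1.62 -0.    1.09  0.08]
```

```bash
python3 -m crank '[[0.1,0,-0.1,-0.12,0.3,1.2,1],[0.1,0,-0.1,-0.12,0.5,1.2,1],[0,0,0,0,2,0,1],[0,0,0,0,2.5,0,1],[0,0,0,0,2.5,0,1],[0,0,0,0,1.5,0,1],[0,0,0,0,0,0,1],[0,0,0,0,0,0,1],[0,0,0,0,0,0,1],[0,0,0,0,0,0,1]]'
python3 - <<'E'
from h import *
s=r.sense();print(s['eef_pos'].tolist(),s['tcp_rot'].tolist())
cv2.imwrite('pics/w2.png',cams.grab_frame('wrist'))
go([620,180,44],down(.17))
E
```

```text
clock: 2.7
eef_pos: [616.9, 189.7, 97.5]
tcp_rot: [-1.569, 0.003, 0.173]
contact_force: [-0.5, -0.9, 0.3]
opening: 0.998
[616.895735999555, 189.69953877252289, 97.54662827950537] [-1.5688922360511826, 0.002804731464510324, 0.172670741625346]
turn [-0.12  0.14 -0.12] shift cm [ 0.127  5.384 -1.019] at [617.1 189.7  97.9] t 2.75 F [-0.3  0.5 -0.1] op 0.997 q [0.29 0.54 1.69 0.   0.91 0.12]
```

View pics/w2.png

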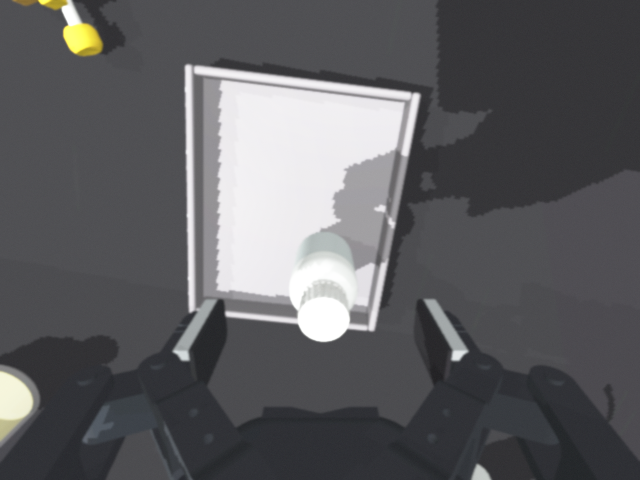

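Run:
```python
from h import *
MS=P('scene');MT=P('top');M1=P('wrist',([625.961,161.484,195.630],[-1.5723,.005987,.172857]));M2=P('wrist',([616.9,189.7,97.55],[-1.5689,.0028,.17267]))
c1=px((293,470),(205,30),2.6); ct=px((399,195),(160,190),7)
print(tri([(M1,c1),(M2,(324,319))]),tri([(MT,ct),(M2,(324,319))]),tri([(MT,ct),(M1,c1),(M2,(324,319))]))
print(proj(M2,np.array([620,180,87.])))
```

```text
(array([619.86 , 181.263,  88.412]), [array([ 0.4, -0. ]), array([-0.5,  0. ])]) (array([620.028, 180.214,  86.64 ]), [array([-0. , -0.1]), array([-0.6, -0.1])]) (array([619.906, 180.39 ,  86.607]), [array([-0.1, -0.1]), array([0.2, 0.5]), array([-0.8, -0.5])])
[323.285 319.62 ]
```

```bash
python3 -m crank '[[0,0,0,0.12,0,-0.95,1],[0,0,0,0,0.8,0,1],[0,0,0,0,1.6,0,1],[0,0,0,0,1.6,0,1],[0,0,0,0,1.3,0,1],[0,0,0,0,0,0,1],[0,0,0,0,0,0,-1],[0,0,0,0,0,0,-1],[0,0,0,0,0,0,-1],[0,0,0,0,0,0,-1]]' 30
python3 - <<'E'
from h import *
go([620,180,44],down(.17))
E
```

```text
clock: 3.58
eef_pos: [625.0, 178.9, 47.9]
tcp_rot: [-1.568, -0.008, 0.17]
contact_force: [-4.8, -0.9, 6.7]
opening: 0.459
turn [-0.17  0.02  0.47] shift cm [-0.476  0.386  0.189] at [625.  178.9  47.9] t 3.58 F [-4.8 -0.9  6.7] op 0.459 q [0.28 0.61 1.71 0.   0.81 0.1 ]
```

```bash
python3 -m crank '[[0,0,0,0,0,0,-1],[0,0,0,0,-0.5,0,-1],[0,0,0,0,-1.5,0,-1],[0,0,0,0,-2,0,-1],[0,0,0,0,-2,0,-1],[0,0,0,0,-2,0,-1],[0,0,0,0,-1,0,-1],[0,0,0,0,0,-1,-1],[0,0,0,0,0,-2,-1],[0,0,0,0,0,-3,-1]]'
python3 - <<'E'
from h import *
cv2.imwrite('pics/w3.png',cams.grab_frame('wrist'))
cv2.imwrite('pics/s3.png',cams.grab_frame('scene'))
rows([590,45,100],down(.17),5,-1)
E
```

```text
clock: 4.42
eef_pos: [634.8, 122.2, 145.3]
tcp_rot: [-1.566, -0.013, 0.176]
contact_force: [1.0, 0.2, -0.4]
opening: 0.46
5 x row: [-0.03  0.03  0.13] [-1.141  0.883 -1.285] -1 | len cm 1.93 rot 0.13
path [[626.0, 103.0, 136.0], [617.0, 89.0, 127.0], [608.0, 74.0, 118.0], [599.0, 60.0, 109.0], [590.0, 45.0, 100.0]]
turn [-0.16  0.13  0.64] shift cm [-5.73   4.384 -6.422] at [635.  117.9 144.7] t 4.52 F [-0.6  0.7 -2. ] op 0.457 q [0.18 0.48 1.68 0.   0.97 0.01]
```

View pics/s3.png

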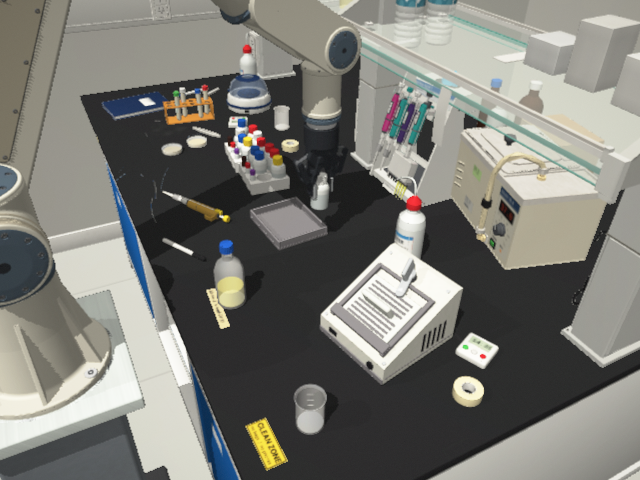

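View pics/w3.png

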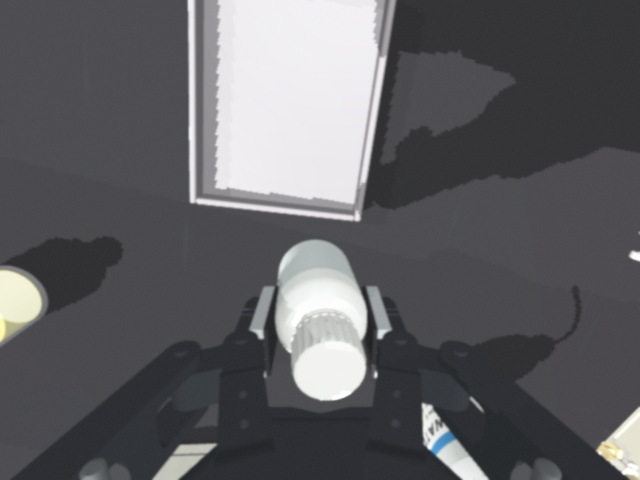

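```bash
python3 -m crank '[[0,0,0.1,-1.1,0.8,-1.3,-1],[0,0,0.1,-1.1,0.9,-1.3,-1],[0,0,0.1,-1.1,0.9,-1.3,-1],[0,0,0.1,-1.1,0.9,-1.3,-1],[0,0,0.1,-1.1,0.9,-1.1,-1],[0,0,0,0,1.5,0,-1],[0,0,0,0,1.5,0,-1],[0,0,0,0,0.8,0,-1],[0,0,0,0,0,0,-1],[0,0,0,0,0,0,-1]]'
python3 - <<'E'
from h import *
go([590,45,43],down(.17))
E
```

```text
clock: 5.35
eef_pos: [586.6, 38.9, 52.5]
tcp_rot: [-1.567, 0.004, 0.168]
contact_force: [-0.1, 0.1, -1.1]
opening: 0.46
turn [-0.2  -0.13 -0.21] shift cm [0.441 0.954 0.538] at [586.6  38.9  52.5] t 5.35 F [-0.1  0.1 -1.1] op 0.46 q [ 0.06  0.54  1.84  0.    0.77 -0.11]
```

```bash
python3 -m crank '[[0,0,0,0,0.4,0,-1],[0,0,0,0,0.3,0,-1],[0,0,0,0,0.1,0,-1],[0,0,0,0,0.1,0,-1],[0,0,0,0,0.05,0,-1],[0,0,0,0,0,0,-1],[0,0,0,0,0,0,-1],[0,0,0,0,0,0,-1],[0,0,0,0,0,0,-1],[0,0,0,0,0,0,-1]]'
python3 - <<'E'
from h import *
go([590,45,43],down(.17))
E
```

```text
clock: 6.18
eef_pos: [589.0, 40.0, 45.0]
tcp_rot: [-1.568, -0.001, 0.169]
contact_force: [0.4, -0.5, -1.0]
opening: 0.459
turn [-0.18 -0.05  0.06] shift cm [0.184 0.2   0.475] at [589.  40.  45.] t 6.18 F [ 0.4 -0.5 -1. ] op 0.459 q [ 0.06  0.55  1.84  0.    0.75 -0.11]
```

```bash
python3 -m crank '[[0,0,0,0,0.1,0,-1],[0,0,0,0,0.08,0,-1],[0,0,0,0,0.08,0,-1],[0,0,0,0,0.05,0,-1],[0,0,0,0,0,0,-1],[0,0,0,0,0,0,-1],[0,0,0,0,0,0,-1],[0,0,0,0,0,0,-1],[0,0,0,0,0,0,-1],[0,0,0,0,0,0,-1]]'
python3 - <<'E'
from h import *
go([590,45,43],down(.17))
E
```

```text
clock: 7.02
eef_pos: [589.4, 39.9, 43.0]
tcp_rot: [-1.568, -0.002, 0.169]
contact_force: [-0.2, -0.5, 1.1]
opening: 0.46
turn [-0.17 -0.06  0.1 ] shift cm [0.146 0.002 0.493] at [589.4  39.9  43. ] t 7.02 F [-0.2 -0.5  1.1] op 0.46 q [ 0.06  0.55  1.84  0.    0.74 -0.11]
```

```bash
python3 -m crank '[[0,0,0,0,0.05,0,-1],[0,0,0,0,0.03,0,-1],[0,0,0,0,0,0,0],[0,0,0,0,0,0,0.2],[0,0,0,0,0,0,0.5],[0,0,0,0,0,0,1],[0,0,0,0,0,0,1],[0,0,0,0,0,0,1],[0,0,0,0,0,0,1],[0,0,0,0,-0.8,0,1]]'
python3 - <<'E'
from h import *
cv2.imwrite('pics/w4.png',cams.grab_frame('wrist'))
go([590,45,43],down(.17))
E
```

```text
clock: 7.85
eef_pos: [588.5, 39.8, 49.6]
tcp_rot: [-1.568, 0.0, 0.169]
contact_force: [-0.3, 0.3, -0.6]
opening: 0.999
turn [-0.16 -0.05  0.12] shift cm [0.106 0.88  0.493] at [589.8  39.9  51.8] t 7.9 F [0.7 0.2 1.6] op 1.001 q [ 0.06  0.54  1.84  0.    0.76 -0.11]
```

View pics/w4.png

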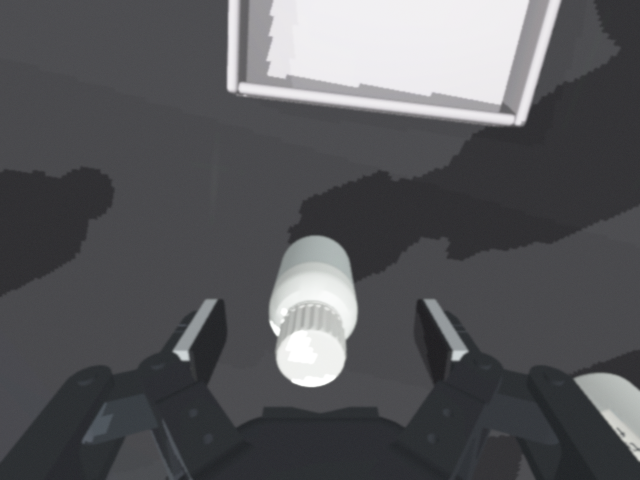

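```bash
python3 -m crank '[[0,0,0,0,-2,0,1],[0,0,0,0,-3,0,1],[0,0,0,0,-3.5,0,1],[0,0,0,0,-3.5,0,1],[0,0,0,0,-3.5,0,1],[0,0,0,0,-3,-1,1],[0,0,0,0,-1,-1.5,1],[0,0,0,0,0,-2,1],[0,0,0,0,0,-2,0.4],[0,0,0,0,0,-2,0.4]]'
python3 - <<'E'
from h import *
MS=P('scene');MT=P('top')
print(tri([(MT,(317,129)),(MS,(415,202))]))
p=[608.8,-223.9,.208]
rows(U(p,seat+86*u+19*n+110*n),slope(.208,-1.22),15,.4)
E
```

```text
clock: 8.73
eef_pos: [604.3, -43.8, 263.8]
tcp_rot: [-1.569, -0.009, 0.174]
contact_force: [0.7, 0.4, -0.1]
opening: 0.75
(array([789.539, -34.936, 155.556]), [array([ 0.4, -0.8]), array([-0.8,  0.1])])
15 x row: [ 1.05  4.45 -1.46] [ 0.458  0.018 -1.203] 0.4 | len cm 1.29 rot 4.8
path [[611.0, -55.0, 264.0], [625.0, -91.0, 262.0], [631.0, -129.0, 259.0], [629.0, -167.0, 253.0], [618.0, -203.0, 244.0]]
turn [ 15.74  66.76 -21.89] shift cm [ -2.921   2.651 -17.823] at [604.3 -43.8 263.8] t 8.73 F [ 0.7  0.4 -0.1] op 0.75 q [-0.08  0.3   1.66  0.    1.17 -0.25]
```

```bash
python3 -m crank '[[1.05,4.45,-1.45,0.46,0.02,-1.2,0.4],[1.05,4.45,-1.45,0.46,0.02,-1.2,0.4],[1.05,4.45,-1.45,0.46,0.02,-1.2,0.4],[1.05,4.45,-1.45,0.46,0.02,-1.2,0.4],[1.05,4.45,-1.45,0.46,0.02,-1.2,0.4],[1.05,4.45,-1.45,0.46,0.02,-1.2,0.4],[1.05,4.45,-1.45,0.46,0.02,-1.2,0.4],[1.05,4.45,-1.45,0.46,0.02,-1.2,0.4],[1.05,4.45,-1.45,0.46,0.02,-1.2,0.4],[1.05,4.45,-1.45,0.46,0.02,-1.2,0.4]]'
python3 - <<'E'
from h import *
p=[608.8,-223.9,.208]
rows(U(p,seat+86*u+19*n+110*n),slope(.208,-1.22),6,.4)
E
```

```text
clock: 9.57
eef_pos: [631.3, -174.7, 260.9]
tcp_rot: [-1.283, -0.175, -0.668]
contact_force: [1.1, -0.6, -0.9]
opening: 0.697
6 x row: [ 0.75  3.41 -1.03] [ 0.257  0.132 -0.972] 0.4 | len cm 1.01 rot 3.64
path [[628.0, -184.0, 257.0], [625.0, -192.0, 254.0], [621.0, -201.0, 250.0], [617.0, -209.0, 246.0], [612.0, -217.0, 241.0], [607.0, -224.0, 237.0]]
turn [ 4.5  20.44 -6.21] shift cm [ 0.704  0.947 -5.94 ] at [ 631.3 -174.7  260.9] t 9.57 F [ 1.1 -0.6 -0.9] op 0.697 q [-0.39  0.27  1.75  0.29  0.9   0.1 ]
```

```bash
python3 -m crank '[[0.75,3.4,-1,0.26,0.1,-0.8,0.4],[0.75,3.4,-1,0.26,0.1,-0.8,0.4],[0.75,3.4,-1,0.26,0.1,-0.8,0.4],[0.75,3.4,-1,0.26,0.1,-0.8,0.4],[0.75,3.4,-1,0.26,0.1,-0.8,0.4],[0.75,3.4,-1,0.2,0.1,-0.5,0.4],[0,0,0,0,0,0,0.4],[0,0,0,0,0,0,0.4],[0,0,0,0,0,0,0.4],[0,0,0,0,0,0,0.4]]'
python3 - <<'E'
from h import *
s=r.sense();print(s['eef_pos'].tolist(),s['tcp_rot'].tolist())
cv2.imwrite('pics/w5.png',cams.grab_frame('wrist'))
p=[608.8,-223.9,.208]
rows(U(p,seat+86*u+19*n+110*n),slope(.208,-1.22),6,.4)
E
```

```text
clock: 10.4
eef_pos: [611.9, -220.3, 247.2]
tcp_rot: [-1.133, -0.15, -1.065]
contact_force: [-0.4, 0.4, -0.6]
opening: 0.699
[611.9134995370466, -220.32109366955177, 247.2211513784494] [-1.133221332413829, -0.1498654612435344, -1.0650525531300172]
6 x row: [-0.05 -0.18  0.07] [-0.012  0.114 -0.176] 0.4 | len cm 0.21 rot 0.2
path [[611.0, -221.0, 245.0], [610.0, -222.0, 244.0], [609.0, -222.0, 242.0], [608.0, -223.0, 240.0], [608.0, -224.0, 238.0], [607.0, -224.0, 237.0]]
turn [-0.32 -1.06  0.42] shift cm [-0.064  0.681 -1.058] at [ 612.1 -220.3  247.3] t 10.45 F [-0.8 -0.7  0.5] op 0.701 q [-0.49  0.24  1.87  0.44  0.72  0.25]
```

View pics/w5.png

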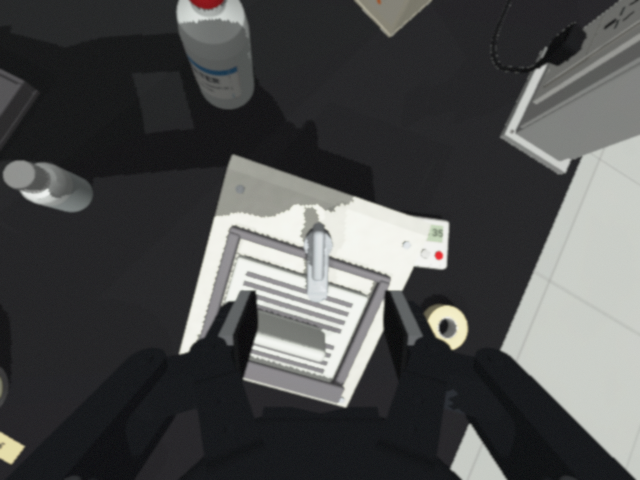

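Run:
```python
import cv2
w=cv2.imread("pics/w5.png")
cv2.imwrite("pics/w5c.png",cv2.resize(w[145:415,170:460],None,fx=2.2,fy=2.2,interpolation=cv2.INTER_CUBIC))
cv2.imwrite("pics/w5d.png",cv2.resize(w[205:315,275:365],None,fx=5,fy=5,interpolation=cv2.INTER_CUBIC))
```

```text
(no output)
```

View pics/w5c.png

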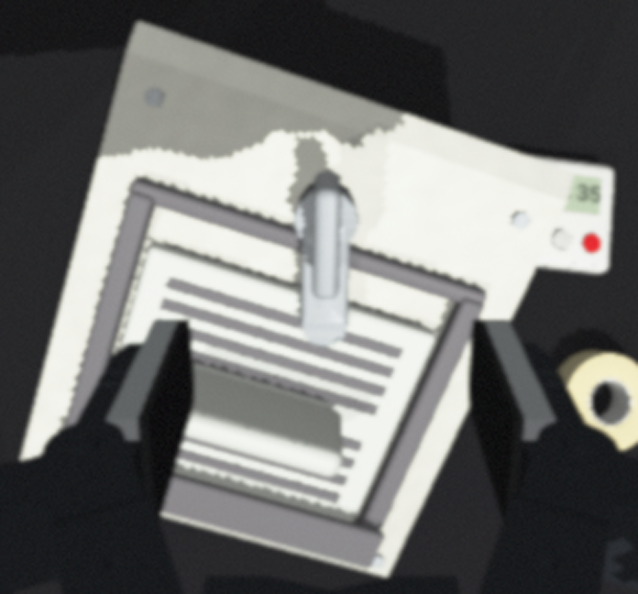

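View pics/w5d.png

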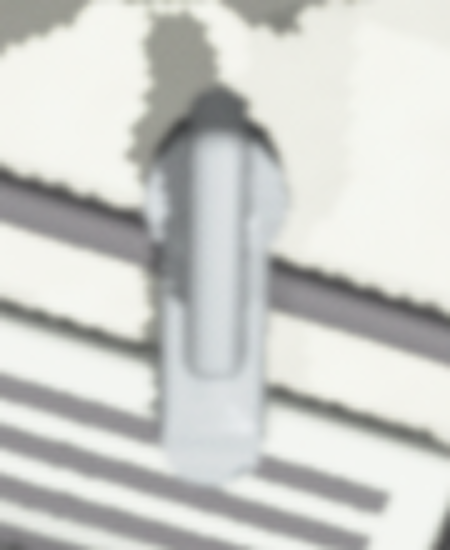

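```bash
cat > fit.py <<'E'
from h import *
MS=P('scene');MT=P('top');MW=P('wrist',([611.9135,-220.3211,247.2212],[-1.133221,-.149865,-1.065053]))
tu=lambda c:px(c,(345,155),4.8); su=lambda c:px(c,(310,240),5)
wc=lambda c:px(c,(170,145),2.2); wd=lambda c:px(c,(275,205),5)
Y=np.array([0,1,0.])
def f(p):
    a=p[3]; t=-(u*np.cos(a)+Y*np.sin(a)); pv=seat+86*u+19*n
    L=[('FL',MT,[-95,88,48],tu((145,578)),1),('FL',MS,[-95,88,48],su((55,378)),1),
    ('FR',MT,[-95,-88,48],tu((530,490)),1),('FR',MS,[-95,-88,48],su((372,640)),1),('FRw',MW,[-95,-88,48],wc((388,577)),1),
    ('fin-',MW,pv+25*n-20*t,wd((217,130)),1.5),('fin+',MW,pv+25*n+20*t,wd((218,375)),1.5),('tip',MW,pv+52*t,wd((216.5,483)),1.5),
    ('pL',MW,seat+50*u+8*n+60*Y,wc((150,240)),1),('pR',MW,seat+50*u+8*n-60*Y,wc((440,330)),1),
    ('tipT',MT,pv+52*t,tu((342,289)),1),('tipS',MS,pv+52*t,su((445,284)),1)]
    return L
def g(p): return np.concatenate([w*(proj(M,U(p,X))-q) for _,M,X,q,w in f(p)])
if __name__=='__main__':
    s=least_squares(g,[609,-224,.208,.35],loss='soft_l1');print(s.x)
    for (nm,M,X,q,w) in f(s.x): print(nm,(proj(M,U(s.x,X))-q).round(1))
E
python3 fit.py
```

```text
[ 609.091 -222.541    0.207    0.331]
FL [ 0.6 -1.3]
FL [-0.7 -1.7]
FR [-0.1 -0.8]
FR [-0.5  1. ]
FRw [ 0.  -2.3]
fin- [ 0.3 -0.7]
fin+ [0.  0.7]
tip [ 0.2 -0.5]
pL [-0.2  1.5]
pR [-1.1  1.1]
tipT [1.8 0.6]
tipS [-1.4 -1.5]
```

Run:
```python
from h import *
p=[609.1,-222.5,.207]; pv=seat+86*u+19*n
go(U(p,pv+60*n),slope(.207,-1.24))
go(U(p,pv+15*n),slope(.207,-1.24))
```

```text
turn [-0.33  0.14  0.39] shift cm [-0.205  5.706 -0.995] at [ 612.1 -220.3  247.3] t 10.45 F [-0.8 -0.7  0.5] op 0.701 q [-0.49  0.24  1.87  0.44  0.72  0.25]
turn [-0.33  0.14  0.39] shift cm [-0.236 10.206 -1.022] at [ 612.1 -220.3  247.3] t 10.45 F [-0.8 -0.7  0.5] op 0.701 q [-0.49  0.24  1.87  0.44  0.72  0.25]
```

```bash
python3 -m crank '[[-0.3,0.1,0.4,-0.2,1,-1,0],[0,0,0,0,2,0,0],[0,0,0,0,2,0,0],[0,0,0,0,1.5,0,0],[0,0,0,0,1,0,0],[0,0,0,0,0.5,0,0],[0,0,0,0,0,0,0],[0,0,0,0,0,0,0],[0,0,0,0,0,0,0],[0,0,0,0,0,0,0]]'
python3 - <<'E'
from h import *
p=[609.1,-222.5,.207]; pv=seat+86*u+19*n
s=r.sense();print(s['eef_pos'].tolist(),s['tcp_rot'].tolist())
cv2.imwrite('pics/w6.png',cams.grab_frame('wrist'))
go(U(p,pv+15*n),slope(.207,-1.24))
E
```

```text
clock: 11.28
eef_pos: [638.9, -215.8, 165.6]
tcp_rot: [-1.141, -0.144, -1.056]
contact_force: [0.0, 0.0, 0.2]
opening: 0.502
[638.9409085739328, -215.76632588532635, 165.5904749776397] [-1.1414693243883864, -0.14366155773275624, -1.0558357550996493]
turn [ 0.06  0.47 -0.13] shift cm [0.087 1.694 0.132] at [ 639.  -215.9  165.8] t 11.33 F [0.4 0.4 0.1] op 0.5 q [-0.46  0.38  1.88  0.51  0.59  0.17]
```

View pics/w6.png

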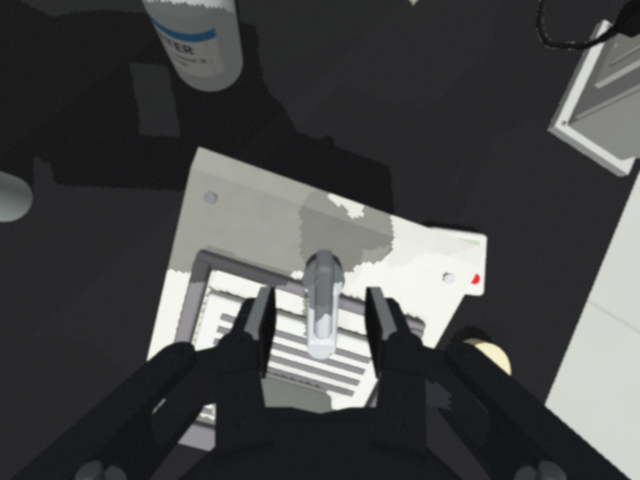

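```bash
python3 -m crank '[[0,0.4,0,0.08,0.4,0.12,0],[0,0,0,0,0.7,0,0],[0,0,0,0,0.5,0,0],[0,0,0,0,0.1,0,0],[0,0,0,0,0,0,0],[0,0,0,0,0,0,-1],[0,0,0,0,0,0,-1],[0,0,0,0,0,0,-1],[0,0,0,0,0,0,-1],[0,0,0,0,0,0,-1]]' 25
python3 - <<'E'
from h import *
p=[609.1,-222.5,.207]; pv=seat+86*u+19*n
go(U(p,pv+15*n),slope(.207,-1.24))
E
```

```text
clock: 12.17
eef_pos: [648.8, -214.5, 151.5]
tcp_rot: [-1.139, -0.143, -1.064]
contact_force: [1.3, 0.7, -2.8]
opening: 0.099
turn [-0.03  0.04 -0.03] shift cm [-0.073 -0.023 -0.093] at [ 648.8 -214.5  151.5] t 12.17 F [ 1.3  0.7 -2.8] op 0.099 q [-0.45  0.41  1.87  0.53  0.56  0.17]
```

```bash
python3 -m crank '[[0,-3,0,0,0,0,-1],[0,-6,0,0,0,0,-1],[0,-6.5,0,0,0,0,-1],[0,-6.5,0,0,0,0,-1],[0,-6.5,0,0,0,0,-1],[0,-6.5,0,0,0,0,-1],[0,-6.5,0,0,0,0,-1],[0,-6.5,0,0,0,0,-1],[0,-6.5,0,0,0,0,-1],[0,-3,0,0,0,0,-1]]'
python3 - <<'E'
from h import *
p=[609.1,-222.5,.207]; pv=seat+86*u+19*n
go(U(p,pv+15*n),slope(.207,-1.5708+1.5))
print(r.sense()['wrist_torque'])
E
```

```text
clock: 13.0
eef_pos: [647.1, -213.4, 150.8]
tcp_rot: [-1.476, -0.442, -0.004]
contact_force: [0.3, 0.8, -0.7]
opening: 0.099
turn [-0.17 -6.84 -0.13] shift cm [ 0.077 -0.025 -0.095] at [ 647.1 -213.4  150.8] t 13.0 F [ 0.3  0.8 -0.7] op 0.099 q [-0.45  0.41  1.87  0.53  0.56 -0.88]
[-0.056  0.136 -0.093]
```

```bash
python3 -m crank '[[0,-4,0,0,0,0,-1],[0,-3.5,0,0,0,0,-1],[0,0,0,0,0,0,-1],[0,0,0,0,0,0,-1],[0,0,0,0,0,0,-0.6],[0,0,0,0,0,0,-0.3],[0,0,0,0,0,0,-0.1],[0,0,0,0,-1,0,-0.1],[0,0,0,0,-1.8,0,-0.1],[0,0,0,0,-1.8,0,-0.1]]'
python3 - <<'E'
from h import *
s=r.sense();print(s['eef_pos'].tolist(),s['tcp_rot'].tolist())
cv2.imwrite('pics/w7.png',cams.grab_frame('wrist'))
p=[609.1,-222.5,.207]
go(U(p,seat+23*n),slope(.207,0))
go(U(p,seat+70*n),slope(.207,0))
E
```

```text
clock: 13.83
eef_pos: [625.4, -216.9, 190.6]
tcp_rot: [-1.536, -0.446, 0.142]
contact_force: [0.3, -0.3, 0.3]
opening: 0.453
[625.428403965235, -216.94310080495805, 190.56308860865033] [-1.5364857509516816, -0.44566584372157036, 0.14192442383108317]
turn [-0.21 -3.32 -0.21] shift cm [-8.445  5.958 -0.626] at [ 625.8 -217.8  194.2] t 13.88 F [ 0.2 -1.   1.7] op 0.449 q [-0.48  0.32  1.88  0.48  0.64 -0.98]
turn [-0.21 -3.32 -0.21] shift cm [-8.463  1.258 -0.609] at [ 625.8 -217.8  194.2] t 13.88 F [ 0.2 -1.   1.7] op 0.449 q [-0.48  0.32  1.88  0.48  0.64 -0.98]
```

View pics/w7.png

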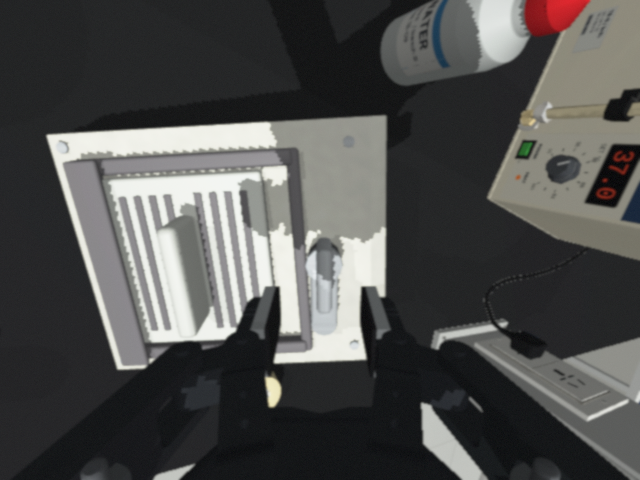

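Run:
```python
import cv2
w=cv2.imread("pics/w7.png")
cv2.imwrite("pics/w7c.png",cv2.resize(w[140:375,50:310],None,fx=3,fy=2.5*1.2,interpolation=cv2.INTER_CUBIC)[:, :])
from h import *
MW=P('wrist',([625.428,-216.943,190.563],[-1.536486,-.445666,.141924]))
p=[609.1,-222.5,.207];Y=np.array([0,1,0])
for nm,X in [('bar top +y -x',seat+40*n+36*Y-6*u),('bar top +y +x',seat+40*n+36*Y+6*u),('bar top -y -x',seat+40*n-36*Y-6*u),('bar top -y +x',seat+40*n-36*Y+6*u),('pan upL',seat+50*u+8*n+60*Y),('pan upR',seat+50*u+8*n-60*Y),('lipL',seat-44*u+16.5*n+60*Y),('FL',[-95,88,48]),('FR',[-95,-88,48]),('tip1.5',seat+86*u+19*n-52*(u*np.cos(1.5)+Y*np.sin(1.5)))]:
    print(nm,((proj(MW,U(p,np.array(X)))-[50,140])*3).round(0))
```

```text
bar top +y -x [312. 266.]
bar top +y +x [377. 263.]
bar top -y -x [389. 598.]
bar top -y +x [446. 596.]
pan upL [632.  92.]
pan upR [689. 589.]
lipL [155. 125.]
FL [ -3. -14.]
FR [211. 683.]
tip1.5 [820. 582.]
```

View pics/w7c.png

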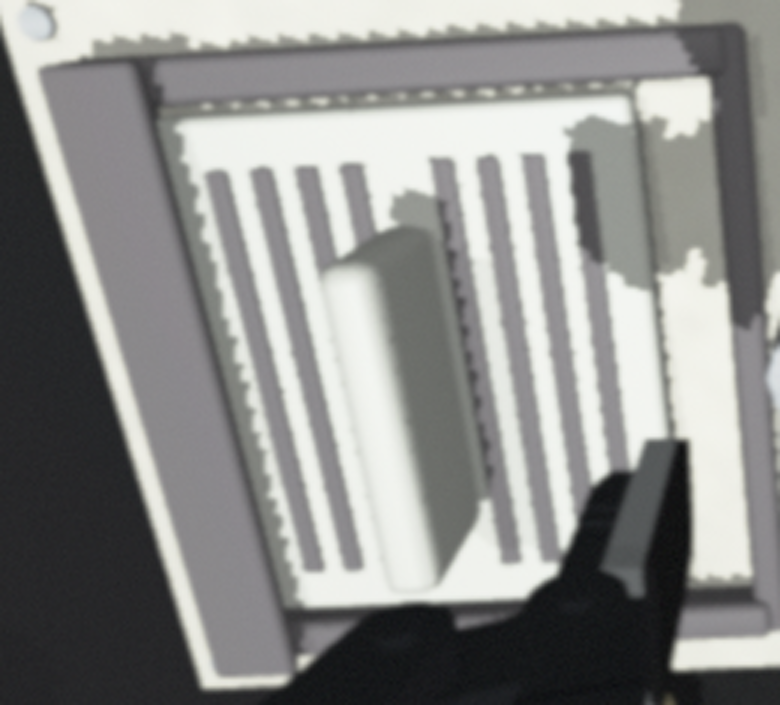

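```bash
python3 -m crank '[[0,-0.5,0,-0.8,0.1,-0.1,-0.1],[0,-0.6,0,-1.6,0.2,-0.1,-0.1],[0,-0.6,0,-1.6,0.2,-0.1,-0.1],[0,-0.6,0,-1.6,0.2,-0.1,-0.1],[0,-0.6,0,-1.6,0.2,-0.1,-0.1],[-0.2,-0.4,-0.2,-0.8,0.1,-0.1,-0.1],[0,0,0,0,0,0,-0.1],[0,0,0,0,0,0,-0.1],[0,0,0,0,0,0,-0.1],[0,0,0,0,0,0,-0.1]]'
python3 - <<'E'
from h import *
s=r.sense();print(s['eef_pos'].tolist(),s['tcp_rot'].tolist())
cv2.imwrite('pics/w8.png',cams.grab_frame('wrist'))
p=[609.1,-222.5,.207]
go(U(p,seat+24*n),slope(.207,0))
E
```

```text
clock: 14.72
eef_pos: [560.6, -238.4, 157.2]
tcp_rot: [-1.58, -0.464, 0.208]
contact_force: [-0.7, -0.5, 0.1]
opening: 0.451
[560.5839812017043, -238.40623627722005, 157.2477165640208] [-1.5804296049494662, -0.46377164717977704, 0.20783184111116026]
turn [0.54 0.05 0.61] shift cm [-0.829  5.478  0.616] at [ 560.7 -238.4  157.3] t 14.77 F [ 0.6 -0.3  0.1] op 0.455 q [-0.57  0.31  2.02  0.62  0.56 -1.27]
```

View pics/w8.png

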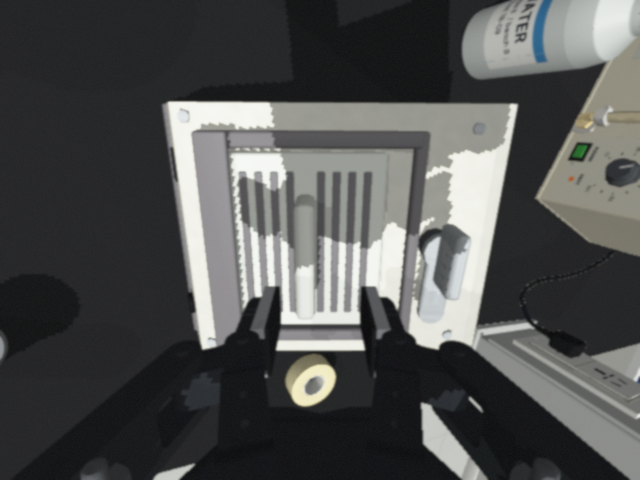

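```bash
python3 -m crank '[[0.5,0,0.6,-0.8,0.2,0.6,-0.1],[0,0,0,0,0.8,0,-0.1],[0,0,0,0,1.4,0,-0.1],[0,0,0,0,1.4,0,-0.1],[0,0,0,0,0.8,0,-0.1],[0,0,0,0,0.4,0,-0.1],[0,0,0,0,0,0,-0.1],[0,0,0,0,0,0,-0.1],[0,0,0,0,0,0,-0.1],[0,0,0,0,0,0,-0.1]]'
python3 - <<'E'
from h import *
s=r.sense();print(s['eef_pos'].tolist(),s['tcp_rot'].tolist())
cv2.imwrite('pics/w9.png',cams.grab_frame('wrist'))
p=[609.1,-222.5,.207]
go(U(p,seat+24*n),slope(.207,0))
E
```

```text
clock: 15.6
eef_pos: [576.3, -227.8, 106.1]
tcp_rot: [-1.572, -0.453, 0.21]
contact_force: [0.4, 0.6, 0.2]
opening: 0.451
[576.3366021677614, -227.83546978191393, 106.10225427483874] [-1.5720910390365825, -0.4530748996725882, 0.21042738121679472]
turn [-0.    0.18 -0.01] shift cm [-0.103  0.133 -0.144] at [ 576.3 -227.9  106.2] t 15.65 F [0.7 0.3 0.6] op 0.449 q [-0.54  0.41  2.02  0.71  0.47 -1.35]
```

View pics/w9.png

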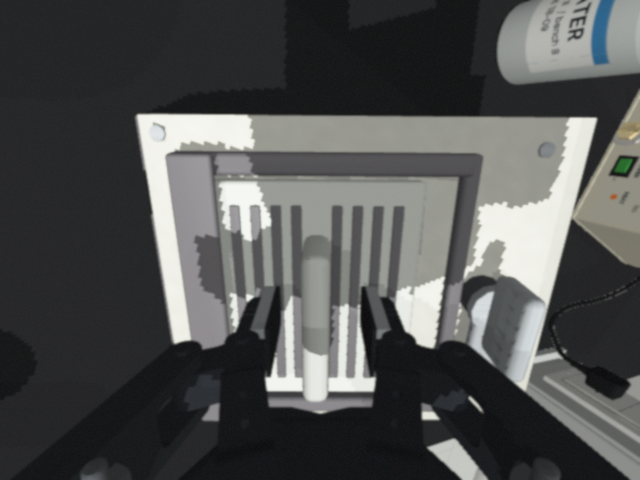

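```bash
python3 -m crank '[[0,0,0,-0.1,0.15,-0.14,-0.1],[0,0,0,0,0,0,-0.1],[0,0,0,0,0,0,-1],[0,0,0,0,0,0,-1],[0,0,0,0,0,0,-1],[0,0,0,0,0,0,-1],[0,0,0,0,0,0,-1],[0,0,0,0,0,0,-1],[0,0,0,0,0,0,-1],[0,0,0,0,0,0,-1]]' 50
python3 - <<'E'
from h import *
s=r.sense();print(s['eef_pos'].tolist(),s['tcp_rot'].tolist(),s['wrist_torque'])
p=[609.1,-222.5,.207]
go(U(p,seat+24*n),slope(.207,0))
E
```

```text
clock: 16.48
eef_pos: [576.3, -230.2, 105.8]
tcp_rot: [-1.574, -0.455, 0.211]
contact_force: [-0.4, -0.0, 1.0]
opening: 0.127
[576.3286384311428, -230.17147706264208, 105.76547869243448] [-1.5739028323443414, -0.4546156877582288, 0.210561244228056] [-0.054  0.287  0.047]
turn [0.09 0.18 0.07] shift cm [-0.04   0.113  0.078] at [ 576.3 -230.2  105.8] t 16.48 F [-0.4 -0.   1. ] op 0.127 q [-0.54  0.41  2.02  0.71  0.47 -1.35]
```

```bash
python3 -m crank '[[0,0,0,0,-0.15,0,-1],[0,0,0,0,-0.1,0,-1],[0,0,0,0,0,0,-1],[0,0,0,0.3,0,0,-1],[0,0,0,0.3,0,0,-1],[0,0,0,0.3,0,0,-1],[0,0,0,0.2,0,0,-1],[0,0,0,0,0,0,-1],[0,0,0,0,0,0,-1],[0,0,0,0,0,0,-1]]'
python3 - <<'E'
from h import *
s=r.sense();print(s['eef_pos'].tolist(),s['tcp_rot'].tolist(),s['wrist_torque'])
R=Ro.from_euler('xyz',[-1.5739028323443414, -0.4546156877582288, 0.210561244228056])
print('moved tool',R.inv().apply(s['eef_pos']-np.array([576.3286384311428, -230.17147706264208, 105.76547869243448])))
cv2.imwrite('pics/w10.png',cams.grab_frame('wrist'))
go(s['eef_pos'],R)
E
```

```text
clock: 17.32
eef_pos: [586.1, -227.8, 113.5]
tcp_rot: [-1.574, -0.454, 0.211]
contact_force: [-0.4, 0.8, -0.7]
opening: 0.133
[586.1319301340784, -227.8052342871913, 113.45959180703636] [-1.57368684920316, -0.4544284808894412, 0.21100007994816017] [-0.082  0.28  -0.022]
moved tool [12.436 -2.487  0.257]
turn [-0.03  0.02 -0.02] shift cm [ 0.013 -0.002 -0.002] at [ 586.  -227.8  113.4] t 17.37 F [-0.7  0.9 -1.2] op 0.131 q [-0.53  0.4   2.    0.68  0.49 -1.31]
```

View pics/w10.png

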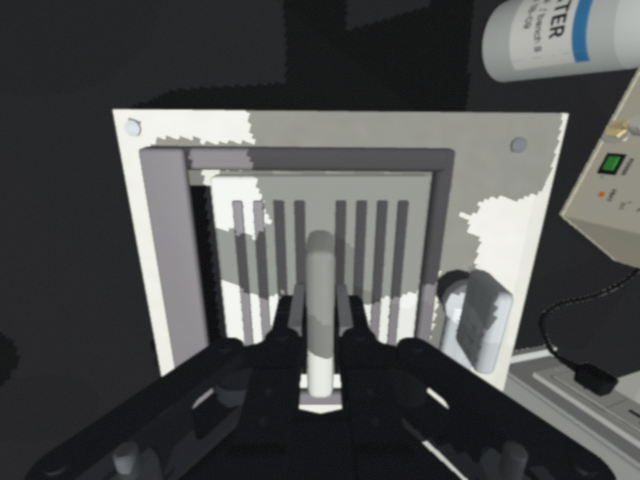

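```bash
python3 -m crank '[[0,0,0,0,-0.4,0,-1],[0,0,0,0,-0.8,0,-1],[0,0,0,0,-1.2,0,-1],[0,0,0,0,-1.5,0,-1],[0,0,0,0,-2,0,-1],[0,0,0,0,-2,0,-1],[0,0,0,0,-2,0,-1],[0,0,0,0,-1,0,-1],[0,0,0,0,-0.5,0,-1],[0,0,0,0,0,0,-1]]'
python3 - <<'E'
from h import *
s=r.sense()
cv2.imwrite('pics/w11.png',cams.grab_frame('wrist'))
rows([594,212,230],down(.061),20,-1)
E
```

```text
clock: 18.2
eef_pos: [530.8, -239.2, 225.5]
tcp_rot: [-1.576, -0.452, 0.21]
contact_force: [0.6, -0.3, -2.0]
opening: 0.13
20 x row: [-0.08  0.42  1.29] [0.616 0.13  2.192] -1 | len cm 2.28 rot 1.36
path [[532.0, -216.0, 226.0], [542.0, -103.0, 232.0], [557.0, 10.0, 234.0], [576.0, 123.0, 234.0]]
turn [-1.67  8.33 25.87] shift cm [14.232  6.151 42.829] at [ 530.9 -239.1  224.9] t 18.25 F [ 0.3 -0.  -1.2] op 0.128 q [-0.61  0.18  2.    0.51  0.7  -1.16]
```

View pics/w11.png

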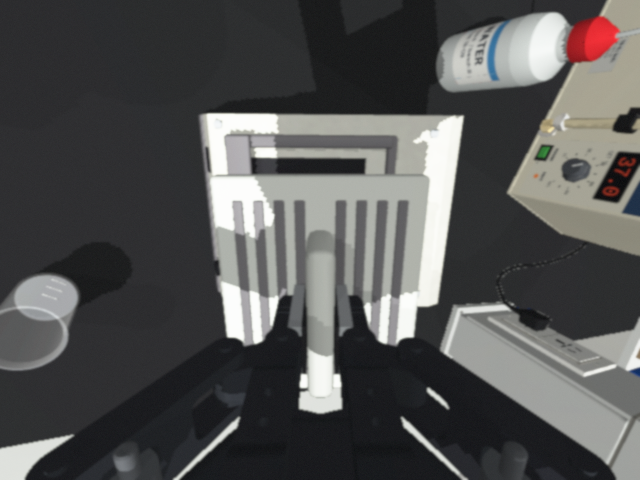

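```bash
python3 -m crank '[[0,0.2,0.6,0.3,0.05,1,-1],[-0.1,0.42,1.3,0.6,0.13,2.2,-1],[-0.1,0.42,1.3,0.6,0.13,2.2,-1],[-0.1,0.42,1.3,0.6,0.13,2.2,-1],[-0.1,0.42,1.3,0.6,0.13,2.2,-1],[-0.1,0.42,1.3,0.6,0.13,2.2,-1],[-0.1,0.42,1.3,0.6,0.13,2.2,-1],[-0.1,0.42,1.3,0.6,0.13,2.2,-1],[-0.1,0.42,1.3,0.6,0.13,2.2,-1],[-0.1,0.42,1.3,0.6,0.13,2.2,-1]]'
python3 - <<'E'
from h import *
rows([594,212,200],down(.061),12,-1)
E
```

```text
clock: 19.08
eef_pos: [549.7, -17.3, 223.5]
tcp_rot: [-1.562, -0.217, 0.126]
contact_force: [-0.8, 0.2, -2.2]
opening: 0.128
12 x row: [-0.07  0.31  1.04] [0.526 0.27  1.865] -1 | len cm 1.96 rot 1.08
path [[553.0, 2.0, 222.0], [563.0, 60.0, 217.0], [574.0, 117.0, 212.0], [586.0, 174.0, 205.0]]
turn [-0.88  3.74 12.43] shift cm [ 6.593  4.043 22.161] at [549.7 -17.3 223.5] t 19.08 F [-0.8  0.2 -2.2] op 0.128 q [-0.06  0.16  1.96  0.07  0.81 -0.23]
```

```bash
python3 -m crank '[[-0.1,0.3,1.1,0.55,0.2,1.9,-1],[-0.1,0.3,1.1,0.55,0.2,1.9,-1],[-0.1,0.3,1.1,0.55,0.2,1.9,-1],[-0.1,0.3,1.1,0.55,0.2,1.9,-1],[-0.1,0.3,1.1,0.55,0.2,1.9,-1],[-0.1,0.3,1.1,0.55,0.2,1.9,-1],[-0.1,0.3,1.1,0.55,0.2,1.9,-1],[-0.1,0.3,1.1,0.55,0.2,1.9,-1],[-0.1,0.3,1.1,0.5,0.2,1.9,-1],[0,0.3,1.1,0.5,0.2,1.5,-1]]'
python3 - <<'E'
from h import *
rows([594,212,180],down(.061),4,-1)
E
```

```text
clock: 19.92
eef_pos: [582.9, 190.0, 197.4]
tcp_rot: [-1.572, 0.001, 0.078]
contact_force: [-0.1, 0.3, -1.7]
opening: 0.129
4 x row: [ 0.02  0.24 -0.02] [0.317 0.435 0.529] -1 | len cm 0.75 rot 0.24
path [[586.0, 196.0, 193.0], [588.0, 201.0, 189.0], [591.0, 207.0, 184.0], [594.0, 212.0, 180.0]]
turn [ 0.06  0.97 -0.08] shift cm [1.282 1.738 2.109] at [582.9 190.  197.4] t 19.92 F [-0.1  0.3 -1.7] op 0.129 q [ 0.31  0.38  1.7  -0.    1.06  0.24]
```

```bash
python3 -m crank '[[0,0.3,0,0.3,0.4,0.4,-1],[0,0.3,0,0.3,0.4,0.4,-1],[0,0.3,0,0.3,0.4,0.4,-1],[0,0.1,0,0.2,0.2,0.3,-1],[0,0,0,0,0,0,-1],[0,0,0,0,0,0,-1],[0,0,0,0,0,0,-1],[0,0,0,0,0,0,-1],[0,0,0,0,0,0,-1],[0,0,0,0,0,0,-1]]'
python3 - <<'E'
from h import *
s=r.sense();print(s['eef_pos'].tolist(),s['tcp_rot'].tolist())
cv2.imwrite('pics/w12.png',cams.grab_frame('wrist'))
cv2.imwrite('pics/t12.png',cams.grab_frame('top'))
cv2.imwrite('pics/s12.png',cams.grab_frame('scene'))
go([594,212,100],down(.061))
E
```

```text
clock: 20.75
eef_pos: [591.9, 206.8, 176.7]
tcp_rot: [-1.573, 0.008, 0.06]
contact_force: [-0.0, -0.4, -1.3]
opening: 0.133
[591.8651246035912, 206.82580255561155, 176.73535201932881] [-1.5728456621162303, 0.007558055222064652, 0.06045514161269949]
turn [ 0.11 -0.02 -0.43] shift cm [0.294 7.664 0.497] at [591.9 207.  176.7] t 20.9 F [ 0.   0.5 -0.8] op 0.132 q [0.33 0.43 1.68 0.   1.04 0.27]
```

View pics/w12.png

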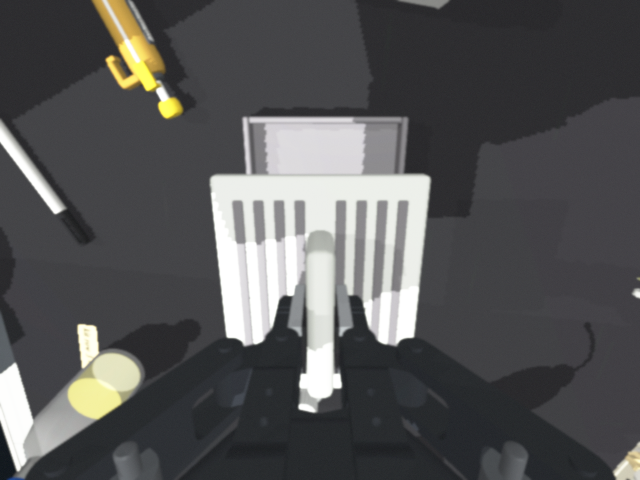

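View pics/s12.png

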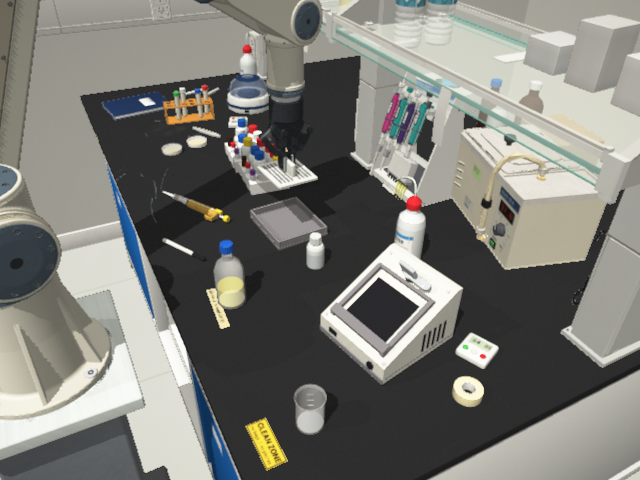

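Run:
```python
from h import *
s=([591.865,206.826,176.735],[-1.572846,.007558,.060455]);M=P('wrist',s);R=Ro.from_euler('xyz',s[1])
for y in(13,15,17):print(y,[proj(M,np.array(s[0])+R.apply([a,y,z])).round(1) for a,z in((-50,60),(50,60))])
t=[594.09,212.32,.061]
for x in(-67.5,67.5):print('tray',proj(M,U(t,[x,81,24])).round(1))
for q in((246,118),(408,118)): print(onz(M,q,24))
import cv2
w=cv2.imread("pics/w12.png");cv2.imwrite("pics/w12c.png",cv2.resize(w[105:205,200:440],None,fx=3.3,fy=3.3,interpolation=cv2.INTER_CUBIC))
```

```text
13 [array([207.5, 179.5]), array([434.2, 179.5])]
15 [array([209. , 178.8]), array([432.7, 178.8])]
17 [array([210.4, 178. ]), array([431.3, 178. ])]
tray [242.2 117.4]
tray [408.2 117.3]
[524.891 288.802  24.   ]
[656.464 296.772  24.   ]
```

View pics/w12c.png

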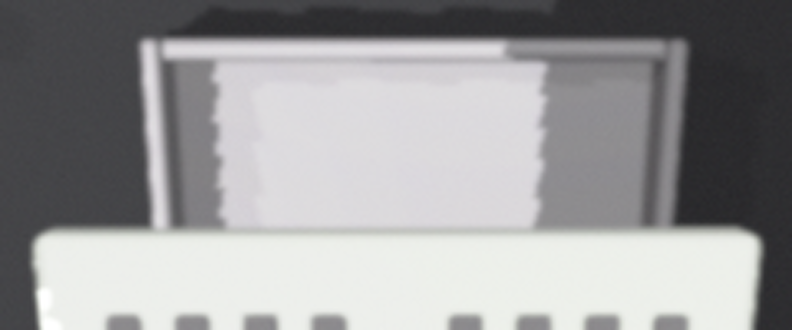

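```bash
python3 -m crank '[[0,0,-0.4,0.3,0.8,0.4,-1],[0,0,0,0,1.8,0,-1],[0,0,0,0,2.2,0,-1],[0,0,0,0,2.2,0,-1],[0,0,0,0,2.2,0,-1],[0,0,0,0,1.5,0,-1],[0,0,0,0,0.9,0,-1],[0,0,0,0,0.4,0,-1],[0,0,0,0,0,0,-1],[0,0,0,0,0,0,-1]]'
python3 - <<'E'
from h import *
go([594,211,30],down(.061))
E
```

```text
clock: 21.73
eef_pos: [597.5, 214.2, 50.2]
tcp_rot: [-1.571, -0.007, 0.061]
contact_force: [-0.5, 0.2, -1.2]
opening: 0.131
turn [0.   0.01 0.41] shift cm [-0.383  2.021 -0.298] at [597.5 214.2  50.2] t 21.73 F [-0.5  0.2 -1.2] op 0.131 q [ 0.34  0.59  1.74 -0.    0.8   0.28]
```

```bash
python3 -m crank '[[0,0,0.4,-0.35,0.2,-0.25,-1],[0,0,0,0,0.4,0,-1],[0,0,0,0,0.4,0,-1],[0,0,0,0,0.3,0,-1],[0,0,0,0,0.15,0,-1],[0,0,0,0,0.05,0,-1],[0,0,0,0,0,0,-1],[0,0,0,0,0,0,-1],[0,0,0,0,0,0,-1],[0,0,0,0,0,0,-1]]'
python3 - <<'E'
from h import *
s=r.sense();print(s['eef_pos'].tolist(),s['tcp_rot'].tolist())
cv2.imwrite('pics/w13.png',cams.grab_frame('wrist'))
go([594,211,30],down(.061))
E
```

```text
clock: 22.57
eef_pos: [596.6, 212.2, 37.8]
tcp_rot: [-1.569, -0.006, 0.061]
contact_force: [0.8, -0.4, -1.2]
opening: 0.129
[596.6429706170375, 212.154870151235, 37.837867334512026] [-1.5689553020688942, -0.006043512744138724, 0.06093768330221827]
turn [-0.11 -0.    0.35] shift cm [-0.277  0.785 -0.1  ] at [596.7 212.2  37.9] t 22.62 F [-0.2 -0.2  0.3] op 0.13 q [0.34 0.61 1.75 0.   0.78 0.28]
```

View pics/w13.png

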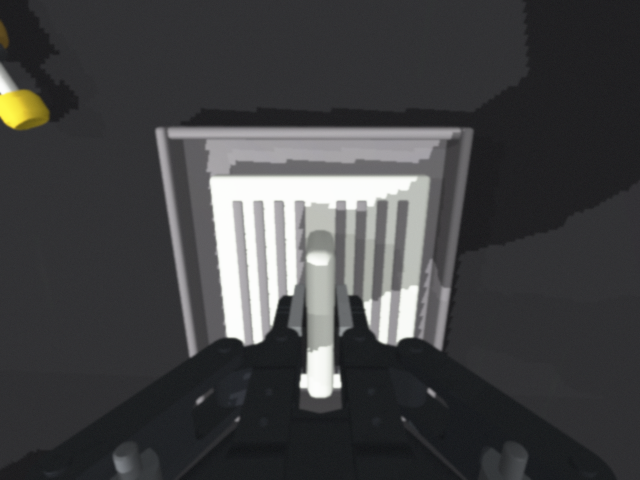

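```bash
python3 -m crank '[[0,0,0.35,-0.27,0.1,-0.1,-1],[0,0,0,0,0.15,0,-1],[0,0,0,0,0.15,0,-1],[0,0,0,0,0.1,0,-1],[0,0,0,0,0.1,0,-1],[0,0,0,0,0.05,0,-1],[0,0,0,0,0,0,-1],[0,0,0,0,0,0,-1],[0,0,0,0,0,0,-1],[0,0,0,0,0,0,-1]]'
python3 - <<'E'
from h import *
go([594,211,30],down(.061))
E
```

```text
clock: 23.45
eef_pos: [593.7, 210.9, 30.6]
tcp_rot: [-1.569, 0.001, 0.061]
contact_force: [-0.3, 0.3, -2.0]
opening: 0.133
turn [-0.1   0.   -0.04] shift cm [0.029 0.06  0.009] at [593.7 210.9  30.6] t 23.45 F [-0.3  0.3 -2. ] op 0.133 q [0.34 0.62 1.76 0.   0.77 0.27]
```

```bash
python3 -m crank '[[0,0,0,0,0.06,0,-1],[0,0,0,0,0.06,0,-1],[0,0,0,0,0.06,0,-1],[0,0,0,0,0.06,0,-1],[0,0,0,0,0.06,0,-1],[0,0,0,0,0,0,-1],[0,0,0,0,0,0,-1],[0,0,0,0,0,0,-1],[0,0,0,0,0,0,-1],[0,0,0,0,0,0,-1]]'
python3 - <<'E'
from h import *
go([594,211,30],down(.061))
E
```

```text
clock: 24.28
eef_pos: [594.0, 211.0, 29.7]
tcp_rot: [-1.569, -0.0, 0.061]
contact_force: [-0.3, 0.2, -1.8]
opening: 0.128
turn [-0.11  0.    0.  ] shift cm [-0.004 -0.027 -0.001] at [594.  211.   29.7] t 24.28 F [-0.3  0.2 -1.8] op 0.128 q [0.34 0.62 1.76 0.   0.77 0.27]
```

```bash
python3 -m crank '[[0,0,0,0,0.1,0,-1],[0,0,0,0,0.1,0,-1],[0,0,0,0,0.1,0,-1],[0,0,0,0,0.1,0,-1],[0,0,0,0,0,0,-1],[0,0,0,0,0,0,-1],[0,0,0,0,0,0,-1],[0,0,0,0,0,0,-1],[0,0,0,0,0,0,-1],[0,0,0,0,0,0,-1]]'
python3 - <<'E'
from h import *
go([594,211,30],down(.061))
E
```

```text
clock: 25.12
eef_pos: [594.2, 211.1, 29.6]
tcp_rot: [-1.569, 0.0, 0.061]
contact_force: [-1.4, -0.4, 3.2]
opening: 0.132
turn [-0.11  0.01 -0.01] shift cm [-0.017 -0.037 -0.011] at [594.2 211.1  29.6] t 25.12 F [-1.4 -0.4  3.2] op 0.132 q [0.34 0.62 1.76 0.   0.77 0.28]
```

```bash
python3 -m crank '[[0,0,0,0,0.05,0,-1],[0,0,0,0,0,0,-1],[0,0,0,0,0,0,-0.6],[0,0,0,0,0,0,-0.4],[0,0,0,0,0,0,-0.2],[0,0,0,0,0,0,-0.2],[0,0,0,0,0,0,-0.2],[0,0,0,0,-0.5,0,-0.2],[0,0,0,0,-1,0,-0.2],[0,0,0,0,-1.5,0,-0.2]]'
python3 - <<'E'
from h import *
s=r.sense();print(s['eef_pos'].tolist(),s['tcp_rot'].tolist())
cv2.imwrite('pics/w14.png',cams.grab_frame('wrist'))
go([594,211,30],down(.061))
E
```

```text
clock: 25.95
eef_pos: [592.4, 210.4, 58.2]
tcp_rot: [-1.57, 0.005, 0.061]
contact_force: [0.4, 0.3, 0.3]
opening: 0.4
[592.3843337382563, 210.3934227255648, 58.19004235392508] [-1.5704058935824001, 0.005167851225365672, 0.061175834112003113]
turn [-0.09  0.01 -0.05] shift cm [-0.024  3.172 -0.007] at [594.3 211.   61.7] t 26.0 F [0.9 0.7 3.2] op 0.403 q [0.34 0.57 1.74 0.   0.83 0.28]
```

View pics/w14.png

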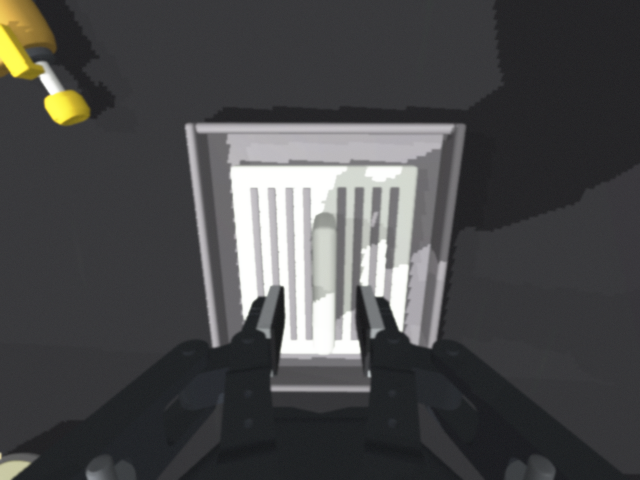

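Panel lies flat in the tray with clearance all round. I retreat upward and check with the fixed cameras.

```bash
python3 -m crank '[[0,0,0,0,-2.5,0,-0.2],[0,0,0,0,-3,0,-0.2],[0,0,0,0,-3.5,0,-0.2],[0,0,0,0,-3.5,0,-0.2],[0,0,0,0,-3.5,0,-0.2],[0,0,0,0,-3,0,-0.2],[0,0,0,0,-1,0,-0.2],[0,0,0,0,0,0,-0.2],[0,0,0,0,0,0,-0.2],[0,0,0,0,0,0,-0.2]]'
python3 - <<'E'
from h import *
for c in('scene','top','wrist'): 
    im=cams.grab_frame(c); cv2.imwrite(f'pics/{c}15.png',im)
    if c!='wrist': cv2.imwrite(f'pics/d15{c}.png',cv2.absdiff(im,cv2.imread(f'pics/{c}0.png')))
E
```

```text
clock: 26.83
eef_pos: [594.2, 210.6, 275.8]
tcp_rot: [-1.567, -0.005, 0.061]
contact_force: [-0.9, 0.2, -0.7]
opening: 0.404
```

View pics/scene15.png

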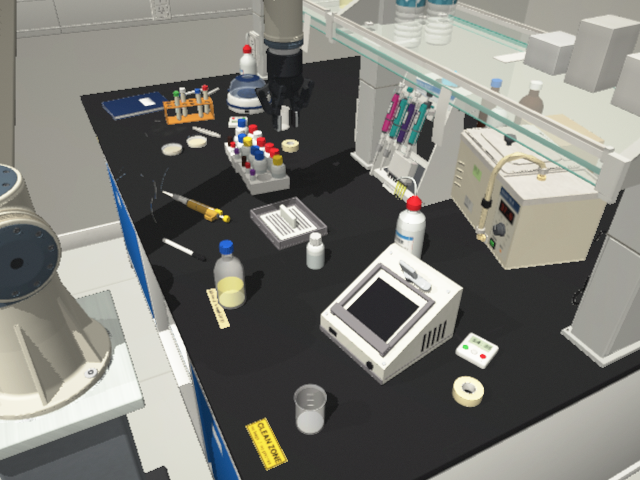

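View pics/d15top.png

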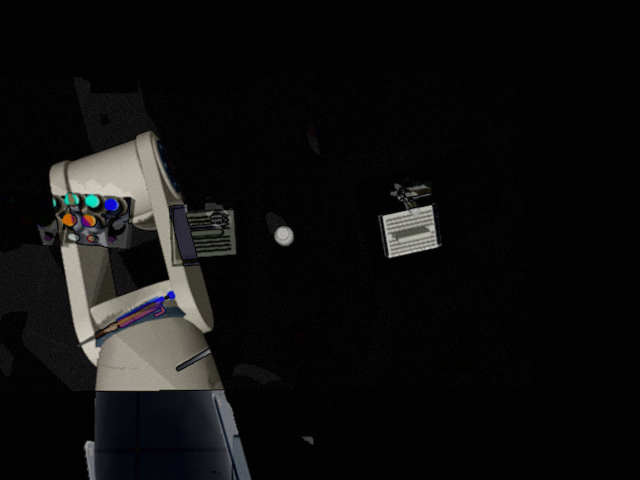

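View pics/wrist15.png

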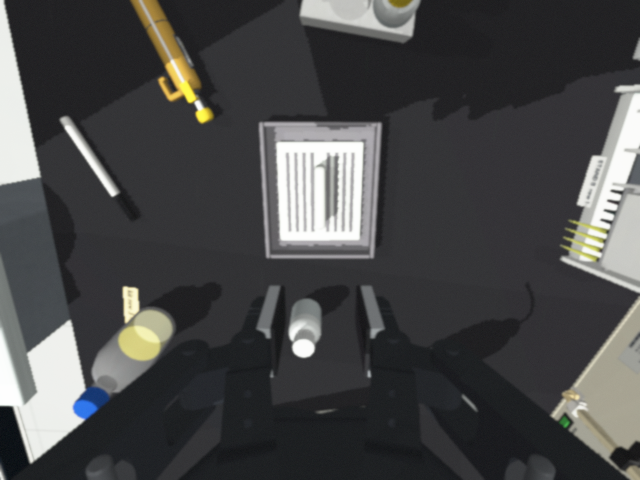

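View pics/d15scene.png

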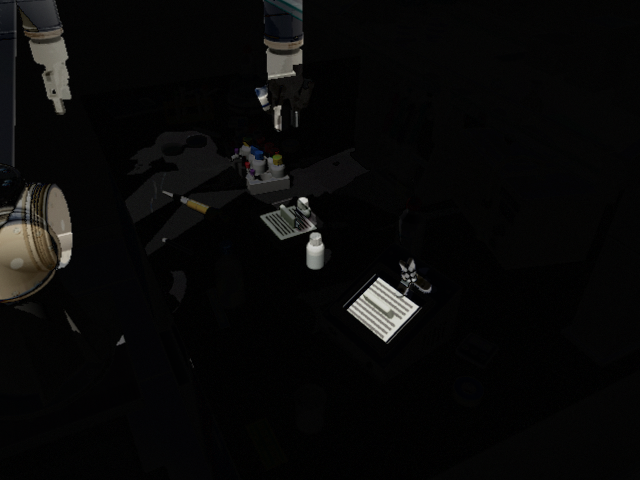

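Run:
```python
from rig import r,cams,order
print(order.sign_off(), r.sense()['clock'])
```

```text
the job is handed in; nothing more can be done
the job is handed in; nothing more can be done
```

The job is done and handed in at about 27 s on the robot's clock, well inside the 61 s limit.

I did it in this order:
1. **Bottle:** gripped it in the tray and stood it upright on the bench at about (589, 40) mm. It went down at light contact before I opened the fingers.
2. **Tab:** gripped the fin and turned the tab anticlockwise from about 0.33 to about 1.5 rad, out of the panel's way.
3. **Panel:** raised it 2.5 mm, slid it 12.4 mm up the slope clear of the lip and lifted it along the face normal. I then laid it on the tray floor, grip bar up.

**Last checks, from all three cameras:**
- The panel lies flat inside the tray with clearance on all sides, and the tray has not moved.
- The bottle is upright.
- Comparing the first and last pictures, the wash bottle, glass bottle and beaker show no movement beyond shadow or shading changes. The top view does show a faint difference at the wash bottle, about pixel (312, 135), which I took to be shading.
- The arm was about 250 mm above the tray and touching nothing.
- The wrist forces I read at the end of each call stayed below about 10 N. I did not see peaks between those readings.

**Where the checks disagreed:**
- **Bottle grasp:** the grip ended about 5 mm from where I had measured the bottle, with no visible effect.
- **Panel landing:** very small downward steps moved the arm less than commanded. I set the panel down when the vertical force changed from -1.8 N to +3.2 N.

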